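Swap the slide-in battery pack of the shop's label printer

ROBOT

A 6-joint arm with a two-finger parallel gripper is mounted at the origin on the work surface. World frame = base frame: x ahead of the robot, y to its left, z up, the work surface at z = 0. Lengths are in m, angles in degrees, forces in N, time in s.
With the tool pointing down it reaches from about 0.3 to 0.75 m from the base axis. Payload 8.5 kg.
Tool frame: the origin (TCP) lies at the very end of the fingers, on their centre line; the grasp point (between the pads) lies 19 mm behind it (env.grip_point_offset is the distance from the TCP to the grasp point, in m); z points along the fingers, y is the direction in which the jaws open and shut (so a half turn about z gives the same grasp; the last joint's range is limited). The gripper opens to 85 mm and grips with 20 to 120 N. Pads are 22 mm wide; open, the fingers measure 114 mm over their backs; the gripper's body (76 mm by 85 mm) begins 54 mm behind the grasp point. The pads swing forward as they close: fully open they stand 13 mm farther back than shut.
Start: joints at [59.971, 21.807, 74.336, -0, 83.858, -12.336], TCP at [0.167, 0.524, 0.207] pointing down, gripper open.
Joint ranges: [-178.18, 178.18], [-50.72, 133.34], [12.68, 142.11], [-81.47, 261.47], [9.98, 163.14], [-165.26, 165.26]. Speed limits (degrees/s): [136.94, 136.94, 180, 180, 180, 180].

INTERFACE

Orientations are given as a 3x3 rotation matrix whose columns are the frame's x, y, z axes.
In Python, from rig import env gives the robot as it stands.
- The arm moves only by the tool move_arm, never from a script. Its argument "moves" is a list of rows, each a list of 4 numbers: the shift along the tool's x, y, z in mm, then the turn about the tool's z in rad. In form: [[tx, ty, tz, spin], ...]. A call has 1 to 20 rows; each row is the pose to reach, as a shift and turn from the pose commanded when the call began, along the tool's axes at that moment; what a row does not reach only later rows make up. A row lasts 1/10 s, in which the tool goes at most 50 mm and 8.59 degrees, less where a joint would pass 70% of its speed; a pose out of reach is approached as far as the arm can. A call with a gripper value outside its range is refused whole. "grip" is the closure, from 0 (fully open) to 1 (shut), set as the call begins (left out, the last holds). The fingers move at their own pace and stop on an object; "grip_force" is the grip in N (left out, the last holds). Time passes only in rows, so rows that repeat a pose let the fingers close. It gives the time, the measured TCP pose, the force and the opening at its end, in the units of the state.
- env.observe(): the state, without advancing time (a new reading comes with each control period).
- env.get_image(name): name is "scene" or "side" or "wrist"; returns the picture (400x640x3 uint8, red, green, blue); there is no depth.
- env.get_calibration(name): a dict with "fovy" (degrees; the focal length in pixels is half the picture's height over the tangent of half this angle, whatever the lens; pixels are square), "cx", "cy" (the principal point, pixels), "extrinsics" (4x4, takes a point from world to camera coordinates); the wrist camera has in their place "tool_from_camera" (4x4, takes a point from camera to tool coordinates, whose origin is the TCP and whose axes are the flange's). Camera axes: x right, y up, looking along -z (the intrinsics and any distortion apply to the point x, -y, -z); pixel columns grow to the right and rows downward; lengths in m; the calibration is good to about 2 mm. The wrist camera is an equidistant fisheye: a pixel r from the principal point sees the ray r / f radians off the axis. A picture is of the moment at which its call begins: read the wrist's pose just before it. get_calibration takes no time and is no camera call.
- env.close_job(): hands the job in, once; it reports no verdict.
Trained networks look in the newest picture that a camera, given by its name, has taken for a name from the list of things; names that differ only in an ending like _2 or _b are one class to them, and where a whole thing is asked for, a point or a joint stands for the part that bears it (a point fixed in the world has none). Each returns a list of dicts, best first, with "conf" (0 to 1); they miss things now and then, are a little off and sometimes report something else, mostly with a low value. They report only what shows in the picture. A call takes as long as a camera call. They do not tell look-alikes from the thing itself.
- env.silhouettes(camera, name): "region" (400x640 bool, what is visible of it) and "point" ([row, column] in pixels, amid what is visible of it).
- env.tip_of(camera, name): "point" ([row, column] in pixels: a listed point, or the origin of a listed thing).
The state is a dict: "time_s": time; "q": joint angles; "qvel": joint speeds; "joint_efforts": joint torques, N m; "position": TCP position; "tool_rot": TCP orientation; "ft_force": force on the tool from outside, world axes, zero at the start; "wrist_torque": the same for the moment, N m; "grip_width": finger opening in m.
Only numpy, scipy, OpenCV 4.12 (cv2) and the standard library are available. Lean on these libraries where they do the work, as an engineer would, in place of code of your own. Each camera call takes 0.05 s, during which the arm holds its last target.

TASK

Change the battery of the label printer on the shop counter: press its catch so that the spent pack springs part-way out, draw that pack off its rails and lay it flat, rib up, in the wooden tray. Then slide the fresh pack that lies on the counter into the rails, leading end first, and push it fully home until the catch clicks and holds it. Let go of everything, and do not shift the other things on the counter.

Things in the scene. Friction and masses are not known exactly. Their poses are not given: they have to be found in the camera images.
- printer: grey and white label printer, fixed, 245 x 170 mm (x -115 to +130). Origin: centre of underside, z up; packs slide in towards +x, the bay's mouth faces -x. Flat deck 30 mm above the counter; before the mouth it is an open porch to set a pack on. Housing over the bay: front face at x = 0, roof at z 86 to 94 mm (129 mm beyond x = 72): a pack's rib passes under it, fingers do not
- bay_mouth (a point): point on the deck midway between the front ends of the two bare steel rails (printer x -20, y 0, z 30 mm). Undercut dovetail rails run from here to +x: 63 mm between sides, 49 mm between lips, lips 10.5 to 14.5 mm above the deck (tongue clearance 1.5 mm each side and above). Ends flare to 78 mm over x -36 to -20
- bay_home (a point): point on the deck at printer x +40, y 0, z 30 mm: origin of a latched pack (x along the printer's; tail 20 mm out of the housing). Hard stop 2 mm farther in. A damped spring ejector (5 to 8 N) works over the last 42 mm: an unlatched pack is held out near x -2, rib in front of the housing. The last 20 mm also push the catch down: 20 N on the tail is enough
- catch (a joint): catch travel in m: 0 up (rest), 0.008 fully pressed (stop). One piece with a hidden nose under a rail: past about 0.007 it frees the pack; a pack sliding in pushes it down until it snaps up into the pack's notch. Spring 2.5 to 6 N, plus up to 5 N drag of the loaded pack. Keep it down about 0.5 s while the pack comes out
- catch_pad (a point): centre of the top of the catch's black ribbed press pad, 34 mm (x) by 24 mm (y), on the porch at the printer's x -45, y +66 mm; 44 mm above the counter (14 above the deck) at rest. Press straight down
- spent_pack: black pack 120 mm long (x), 0.3 kg. Origin: centre of underside, z up. Body 44 wide (y), 26 high. Tongue along both lower edges: 9 thick, 60 wide over all, notches at x 24 to 48. Grip rib on top: 14 thick (y), x -40 to -6, z 26 to 52; pinch it across y. +x end enters the printer first; -x end, near the rib, is the tail (flat face). Spent: starts latched in the printer
- fresh_pack: black pack 120 mm long (x), 0.3 kg. Origin: centre of underside, z up. Body 44 wide (y), 26 high. Tongue along both lower edges: 9 thick, 60 wide over all, notches at x 24 to 48. Grip rib on top: 14 thick (y), x -40 to -6, z 26 to 52; pinch it across y. +x end enters the printer first; -x end, near the rib, is the tail (flat face). Fresh: starts flat on the counter
- tray: open plywood tray, fixed on the counter, 180 mm (x) by 120 mm (y) outside, 26 mm high, walls and floor 4 mm. Origin: centre of its underside; z up. A pack laid in it along its x rests with its origin 4 mm above the tray's origin
- label_roll: bystander: roll of white labels standing on end, 76 mm across, 40 mm high, with a hole. Origin: centre of its underside. Not to be moved
- mug: bystander: white mug, 76 mm across, 85 mm high. Origin: centre of its underside. Not to be moved
- small_bottle: bystander: small brown bottle, 60 mm across, 150 mm high. Origin: centre of its underside. Not to be moved
- tall_bottle: bystander: green bottle, 74 mm across, 240 mm high. Origin: centre of its underside. Not to be moved
- can: bystander: aluminium can, 66 mm across, 100 mm high. Origin: centre of its underside. Not to be moved
- charger: bystander: plain black charger block without rib or tongue, 60 x 90 x 34 mm. Origin: centre of its underside. Not to be moved
- jar: bystander: glass jar with steel lid, 70 mm across, 75 mm high. Origin: centre of its underside. Not to be moved
Things that resemble listed ones, but are neither listed nor needed, are in the scene too. What is shaped like the spent_pack but blue or purple is not meant.

How it is judged (in metres and radians):
On the way, in this order (a step that is already met when the one before it is completed fails the run):
1. the catch is pressed and the spent pack springs out of its latched place (value of joint catch above 0.005 m and x of spent_pack in the frame of printer below 0.032 m), for 0.02 s.
2. the spent pack is off the printer's rails (x of spent_pack in the frame of printer below -0.075 m), for 0.1 s.
3. the fresh pack is home in the rails and the catch has snapped up (x of fresh_pack in the frame of printer between 0.036 and 0.0435 m and y of fresh_pack in the frame of printer between -0.004 and 0.004 m and z of fresh_pack in the frame of printer between 0.026 and 0.034 m and angle between the x axis of fresh_pack and the x axis of printer, either way round below 0.06 rad and angle between fresh_pack's own z axis and vertical below 0.06 rad and value of joint catch below 0.003 m), for 0.3 s.
At the end, for the whole second after the job is handed in: Fresh pack latched: origin at printer x 36 to 43.5 mm, y within 4 mm, z 26 to 34 mm, aligned and level within 0.06 rad, catch under 3 mm. Spent pack at rest in the tray, rib up: origin within 50 mm (x) and 40 mm (y) of the tray's, at most 12 mm above it, tilt under 0.12 rad (all of step 3 and x of spent_pack in the frame of tray between -0.05 and 0.05 m and y of spent_pack in the frame of tray between -0.04 and 0.04 m and z of spent_pack in the frame of tray below 0.012 m and angle between spent_pack's own z axis and vertical below 0.12 rad and linear speed of each of spent_pack, fresh_pack below 0.02 m/s); the robot touches nothing.
It fails at once if a bystander on the counter is shifted by more than 30 mm or tipped over (distance of any of label_roll, mug, small_bottle, tall_bottle, can, charger, jar from where it was at the start of the episode above 0.03 m or angle between any of label_roll, mug, small_bottle, tall_bottle, can, charger, jar's own z axis and vertical above 0.5 rad).
It also fails if it takes over 67 s, if anything falls off the work surface, if the arm or the gripper's body presses on something with over 40 N, if the wrist force passes 120 N, or if a joint passes its speed limit or range.

## Working session

There is one attempt and no reset: what is moved stays moved. The work goes in short steps, Python scripts to look and compute and a tool call to move; the robot and the scene stay as the last step left them, time stands still between calls to the robot, and variables do not carry over. Pictures are saved under pics/ and viewed, and the job is handed in when it is done.

Besides the shell and the picture viewer there is one more tool, called after "Call:" as a command line: name --pt "numbers of a row" for each row, then --argument value for the rest. move_arm: Moves the arm, as the interface text tells. Its arguments: {"type":"object","properties":{"moves":{"type":"array"},"grip":{"type":"number"},"grip_force":{"type":"number"}},"required":["moves"]}

```bash
ls; mkdir -p pics
python3 - <<'E'
from rig import env
import cv2
s=env.observe();print(s)
for c in ["scene","side","wrist"]:
    im=env.get_image(c);cv2.imwrite(f"pics/{c}0.png",im[:,:,::-1]);print(c,env.get_calibration(c))
E
```

```text
pics
{'time_s': 0.0, 'q': array([ 5.99721326e+01,  2.18400259e+01,  7.43859872e+01, -2.43571970e-03,
        8.38558886e+01, -1.23367041e+01]), 'qvel': array([-0.08641418,  0.09439079, -0.01897094, -0.0005311 ,  0.01228818,
        0.1041415 ]), 'joint_efforts': array([ 1.81976062e-03, -4.48467493e+01, -2.31282502e+01, -4.20305753e-05,
        4.73782449e-03,  3.28789019e-05]), 'position': array([0.16699056, 0.5236899 , 0.20591357]), 'tool_rot': array([[-9.52709663e-01,  3.03881288e-01, -6.78735446e-04],
       [ 3.03881931e-01,  9.52708868e-01, -1.25874803e-03],
       [ 2.64127306e-04, -1.40547685e-03, -9.99998977e-01]]), 'ft_force': array([-0.66616088, -0.15673627, -0.44699758]), 'wrist_torque': array([-0.06004015,  0.01519668,  0.04735019]), 'grip_width': 0.08527270506656395}
scene {'fovy': 47.08274233774314, 'cx': 321.86027732827745, 'cy': 200.79302891392496, 'extrinsics': array([[ 0.64365781,  0.76528763,  0.00628273, -0.39438952],
       [-0.51208965,  0.42457166,  0.7466613 ,  0.23203186],
       [ 0.56874318, -0.4838117 ,  0.66517474, -1.71311085],
       [ 0.        ,  0.        ,  0.        ,  1.        ]])}
side {'fovy': 44.24795142675556, 'cx': 320.4687762262647, 'cy': 197.68473018456584, 'extrinsics': array([[-0.99836308, -0.05454398, -0.01720828,  0.56816187],
       [ 0.01554458, -0.54831759,  0.8361257 , -0.03078807],
       [-0.05504122,  0.83448953,  0.5482679 , -1.47348611],
       [ 0.        ,  0.        ,  0.        ,  1.        ]])}
wrist {'fovy': 65.70646984690485, 'cx': 317.0391137426889, 'cy': 198.29002727327529, 'tool_from_camera': array([[ 2.92393678e-04,  9.62322453e-01,  2.71910666e-01,
         6.85540637e-02],
       [ 9.99999652e-01, -6.90335974e-05, -8.31011886e-04,
         1.58098405e-04],
       [-7.80930426e-04,  2.71910814e-01, -9.62322139e-01,
        -1.68859897e-01],
       [ 0.00000000e+00,  0.00000000e+00,  0.00000000e+00,
         1.00000000e+00]])}
```

View pics/scene0.png

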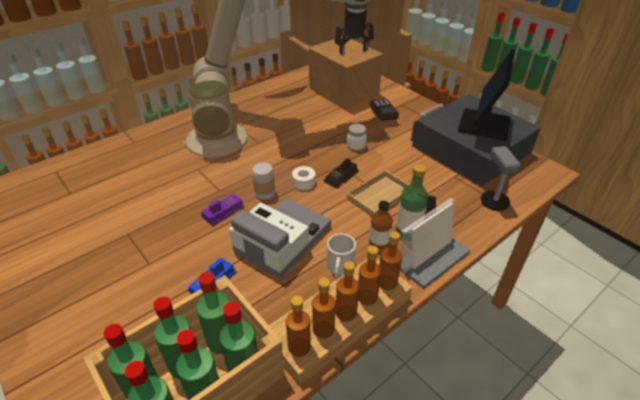

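View pics/side0.png

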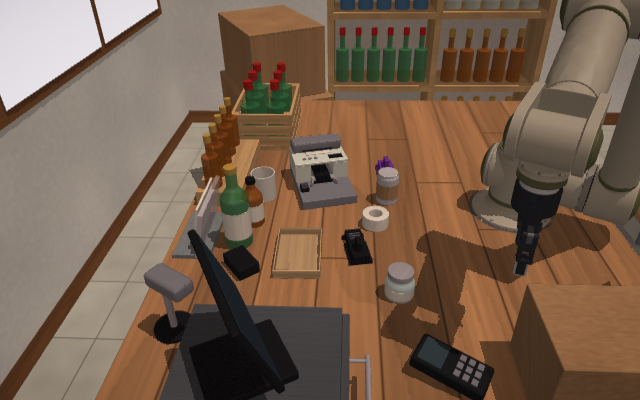

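View pics/wrist0.png

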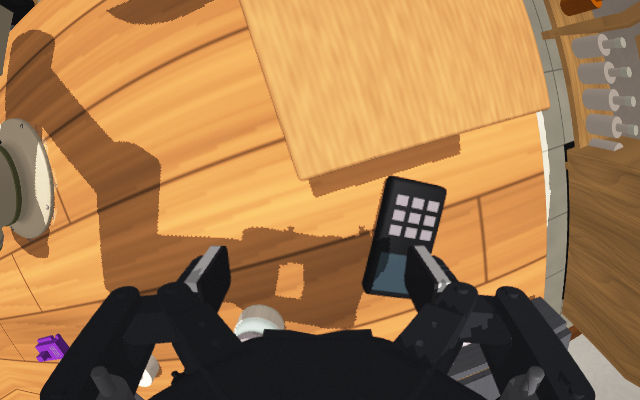

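```bash
cat > h.py <<'E'
import numpy as np, cv2
from rig import env
H,W=400,640
def cal(c):
    k=env.get_calibration(c); k['f']=H/2/np.tan(np.radians(k['fovy']/2)); return k
def campose(c,s=None):
    k=cal(c)
    if c=='wrist':
        T=np.eye(4);T[:3,:3]=s['tool_rot'];T[:3,3]=s['position']
        return k,T@k['tool_from_camera']
    return k,np.linalg.inv(k['extrinsics'])
def ray(c,px,s=None):
    k,M=campose(c,s); r,cc=px
    u=(cc-k['cx'])/k['f'];v=(r-k['cy'])/k['f']
    if c=='wrist':
        th=np.hypot(u,v);a=np.sinc(th/np.pi) ; d=np.array([u*a,v*a,np.cos(th)])
    else: d=np.array([u,v,1.])
    d=np.array([d[0],-d[1],-d[2]]); d=M[:3,:3]@d
    return M[:3,3],d/np.linalg.norm(d)
def atz(c,px,z,s=None):
    o,d=ray(c,px,s); return o+d*(z-o[2])/d[2]
def proj(c,P,s=None):
    k,M=campose(c,s); P=np.atleast_2d(P)
    p=(P-M[:3,3])@M[:3,:3]; p=p*[1,-1,-1]
    if c=='wrist':
        rr=np.hypot(p[:,0],p[:,1]);th=np.arctan2(rr,p[:,2]);g=th/np.maximum(rr,1e-9)
        return np.c_[k['cy']+k['f']*p[:,1]*g,k['cx']+k['f']*p[:,0]*g]
    return np.c_[k['cy']+k['f']*p[:,1]/p[:,2],k['cx']+k['f']*p[:,0]/p[:,2]]
def tri(rs):
    A=0;b=0
    for o,d in rs:
        Q=np.eye(3)-np.outer(d,d);A=A+Q;b=b+Q@o
    x=np.linalg.solve(A,b);return x,[np.linalg.norm((np.eye(3)-np.outer(d,d))@(x-o)) for o,d in rs]
def snap(c,name):
    s=env.observe(); im=env.get_image(c); cv2.imwrite(f'pics/{name}.png',im[:,:,::-1]); return s,im
E
python3 - <<'E'
from h import *
np.set_printoptions(precision=4,suppress=True)
z={'bay_mouth':.03,'bay_home':.03,'catch_pad':.044,'printer':0,'fresh_pack':0,'tray':0,'spent_pack':.03}
for n in z:
  for c in ['scene','side']:
    for r in env.tip_of(c,n)[:3]: print(n,c,round(r['conf'],2),r['point'],atz(c,r['point'],z[n]))
for n in ['label_roll','mug','small_bottle','tall_bottle','can','charger','jar']:
    r=env.tip_of('side',n)
    for q in r[:1]: print(n,round(q['conf'],2),q['point'],atz('side',q['point'],0))
print(env.observe()['time_s'])
E
python3 - <<'E'
import cv2
im=cv2.imread('pics/side0.png')[120:290,190:440]
cv2.imwrite('pics/side0c.png',cv2.resize(im,None,fx=3.2,fy=3.2,interpolation=cv2.INTER_CUBIC)[:544,:800])
E
```

```text
bay_mouth scene 0.71 [192.0, 267.6] [ 0.4039 -0.0471  0.03  ]
bay_mouth scene 0.65 [227.4, 288.9] [ 0.572  -0.0902  0.03  ]
bay_mouth side 0.87 [183.5, 319.1] [ 0.577  -0.0757  0.03  ]
bay_mouth side 0.65 [200.4, 387.7] [0.3672 0.0148 0.03  ]
bay_home side 0.93 [172.8, 322.2] [ 0.5707 -0.1425  0.03  ]
catch_pad scene 0.53 [226.5, 312.2] [ 0.623 -0.045  0.044]
catch_pad side 0.47 [185.3, 302.8] [ 0.6252 -0.041   0.044 ]
printer scene 0.95 [234.8, 285.9] [ 0.566  -0.0983  0.    ]
printer scene 0.65 [224.9, 313.2] [ 0.5852 -0.0107  0.    ]
printer side 0.61 [185.9, 322.7] [ 0.5678 -0.1098  0.    ]
fresh_pack scene 0.92 [173.7, 343.2] [0.459  0.2241 0.    ]
fresh_pack side 0.63 [250.9, 353.3] [0.4691 0.2172 0.    ]
tray scene 0.85 [192.4, 377.2] [0.6019 0.2436 0.    ]
tray side 0.23 [224.0, 373.9] [0.4097 0.0938 0.    ]
spent_pack scene 0.77 [281.5, 211.2] [ 0.6013 -0.3612  0.03  ]
spent_pack scene 0.73 [210.2, 223.7] [ 0.3889 -0.1967  0.03  ]
spent_pack side 0.83 [169.2, 315.0] [ 0.5957 -0.1654  0.03  ]
spent_pack side 0.71 [176.3, 384.5] [ 0.3692 -0.1254  0.03  ]
label_roll 0.9 [224.1, 373.8] [0.41   0.0943 0.    ]
mug 0.59 [196.2, 262.8] [ 0.7536 -0.0433  0.    ]
small_bottle 0.77 [220.6, 253.9] [0.7597 0.0879 0.    ]
tall_bottle 0.91 [242.9, 240.8] [0.7784 0.1931 0.    ]
can 0.98 [199.8, 388.9] [ 0.3589 -0.034   0.    ]
charger 0.8 [267.5, 238.6] [0.7647 0.2942 0.    ]
jar 0.72 [241.4, 240.3] [0.781  0.1865 0.    ]
1.2
```

View pics/side0c.png

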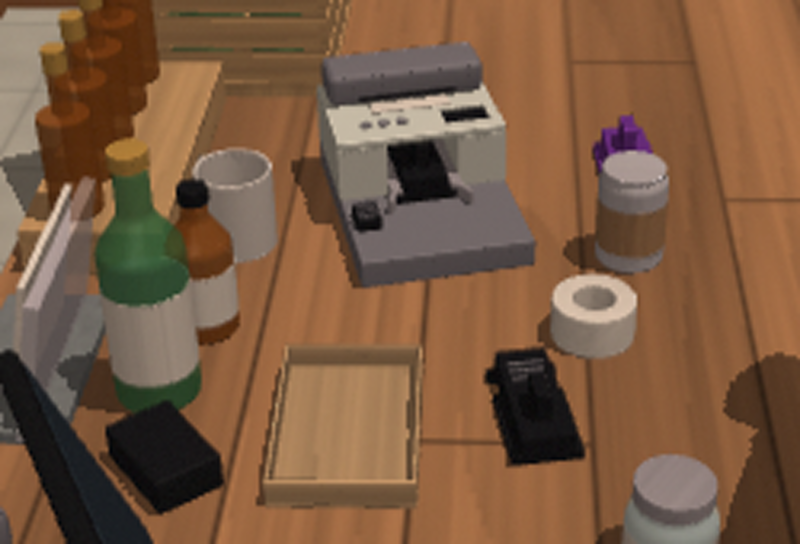

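Call:
move_arm --pt "-40 -25 -20 0.12" --pt "-80 -50 -40 0.24" --pt "-120 -75 -60 0.36" --pt "-160 -100 -70 0.48" --pt "-200 -125 -70 0.6" --pt "-240 -150 -70 0.72" --pt "-280 -175 -70 0.84" --pt "-320 -200 -70 0.96" --pt "-360 -225 -70 1.08" --pt "-400 -250 -70 1.2" --pt "-440 -275 -70 1.26" --pt "-475 -294 -70 1.26" --pt "-475 -294 -70 1.26" --pt "-475 -294 -70 1.26" --grip 1

```text
time_s: 2.6
position: [0.5305, 0.099, 0.2761]
tool_rot: [[-0.001, 1.0, -0.001], [1.0, 0.001, 0.0], [0.0, -0.001, -1.0]]
ft_force: [0.1, 0.8, 0.3]
grip_width: -0.0001
```

Run:
```python
from h import *
np.set_printoptions(precision=4,suppress=True)
s,im=snap('wrist','w1');print(s['time_s'],s['position'],s['tool_rot'],s['q'])
for n,z in {'bay_mouth':.03,'catch_pad':.044,'fresh_pack':0,'tray':0}.items():
    for r in env.tip_of('wrist',n)[:3]: print(n,round(r['conf'],2),r['point'],atz('wrist',r['point'],z,s))
```

```text
2.6 [0.5305 0.099  0.2761] [[-0.0006  1.     -0.0009]
 [ 1.      0.0006  0.0002]
 [ 0.0002 -0.0009 -1.    ]] [-2.0102 18.501  67.9403  0.0103 93.6111 -2.0468]
bay_mouth 0.3 [244.8, 218.9] [ 0.3817 -0.0226  0.03  ]
catch_pad 0.97 [264.8, 377.8] [ 0.6205 -0.0469  0.044 ]
catch_pad 0.23 [164.9, 233.4] [0.4184 0.1014 0.044 ]
fresh_pack 0.62 [85.6, 267.4] [0.4599 0.2091 0.    ]
tray 0.86 [63.1, 374.7] [0.6127 0.2429 0.    ]
```

View pics/w1.png

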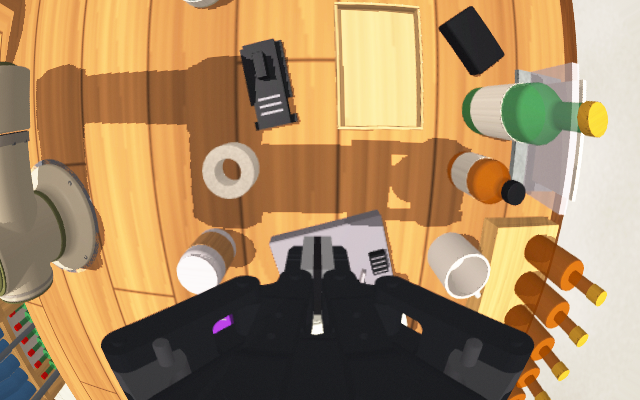

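Run:
```python
import cv2
im=cv2.imread('pics/w1.png')
cv2.imwrite('pics/w1a.png',cv2.resize(im[0:140,225:435],None,fx=3.8,fy=3.8,interpolation=cv2.INTER_CUBIC))
cv2.imwrite('pics/w1b.png',cv2.resize(im[195:295,260:410],None,fx=5,fy=5,interpolation=cv2.INTER_CUBIC))
```

```text
(no output)
```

View pics/w1a.png

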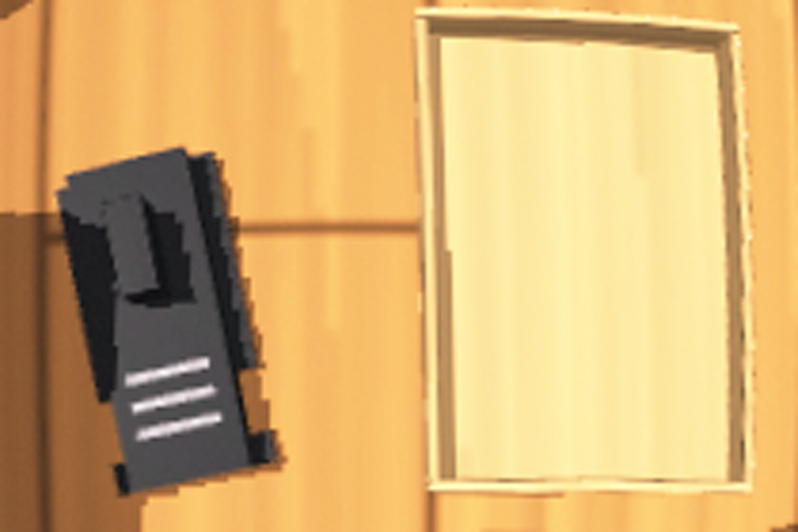

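View pics/w1b.png

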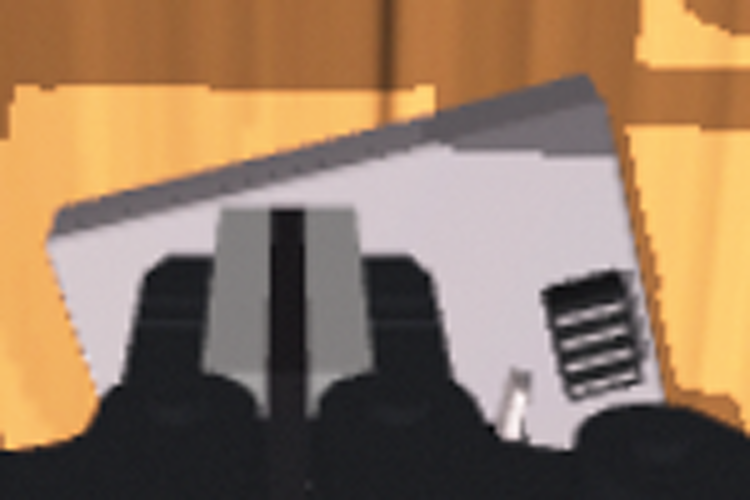

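```bash
cat >> h.py <<'E'
from scipy.optimize import least_squares
def fit(c,pts,px,s,x0,fixz=0):
    """pts local 3D, px [row,col]; pose (x,y,yaw) at z=fixz"""
    pts=np.array(pts,float);px=np.array(px,float)
    def tf(p):
        R=np.array([[np.cos(p[2]),-np.sin(p[2]),0],[np.sin(p[2]),np.cos(p[2]),0],[0,0,1]])
        return pts@R.T+[p[0],p[1],fixz]
    r=least_squares(lambda p:(proj(c,tf(p),s)-px).ravel(),x0,loss='soft_l1',x_scale=[.01,.01,.1])
    return r.x,(proj(c,tf(r.x),s)-px)
E
python3 - <<'E'
from h import *
np.set_printoptions(precision=4,suppress=True)
s=env.observe()
A=lambda x,y:(y/3.8,225+x/3.8)
B=lambda x,y:(195+y/5,260+x/5)
# fresh
p,r=fit('wrist',[[-.06,-.022,.026],[-.06,.022,.026],[.06,.022,.026],[.06,-.022,.026],[.06,.030,.009]],[A(65,182),A(185,150),A(248,465),A(125,492),A(273,432)],s,[.46,.21,-1.5])
print('fresh',p[:2],np.degrees(p[2]));print(r)
hx=.017;hy=.012
p,r=fit('wrist',[[-.115,-.085,.03],[-.115,.085,.03],[-.115,-.085,0],[-.115,.085,0],[-.045-hx,.066-hy,.044],[-.045-hx,.066+hy,.044],[-.045+hx,.066+hy,.044],[-.045+hx,.066-hy,.044]],
 [B(48,238),B(605,103),B(60,208),B(588,75),B(543,290),B(625,270),B(645,383),B(572,400)],s,[.57,-.1,-1.5])
print('printer',p[:2],np.degrees(p[2]));print(r)
R=np.array([[np.cos(p[2]),-np.sin(p[2])],[np.sin(p[2]),np.cos(p[2])]])
for n,q in dict(mouth=(-.02,0),home=(.04,0),pad=(-.045,.066)).items(): print(n,R@q+p[:2])
p,r=fit('wrist',[[-.09,-.06,.026],[-.09,.06,.026],[.09,.06,.026],[.09,-.06,.026]],[A(416,10),A(738,26),A(750,488),A(430,488)],s,[.6,.24,-1.57])
print('tray',p[:2],np.degrees(p[2]));print(r)
print('tip ring: proj of TCP',proj('wrist',s['position'],s))
E
```

```text
fresh [0.4608 0.211 ] -78.82159154910995
[[-1.8716 -0.2311]
 [-1.1755 -0.5086]
 [ 0.4642 -0.0518]
 [ 0.1488  0.9015]
 [ 7.6214 -0.0128]]
printer [ 0.572  -0.1053] -74.42305963968585
[[ 0.796  -0.9598]
 [-1.0984  0.2829]
 [-0.9794 -0.5963]
 [-1.7911 -0.1525]
 [ 3.1381  1.0217]
 [ 2.8661  0.4341]
 [-0.3777  0.3408]
 [ 0.3804 -0.3895]]
mouth [ 0.5666 -0.086 ]
home [ 0.5827 -0.1438]
pad [ 0.6235 -0.0442]
tray [0.6155 0.2399] -88.31148726443814
[[-1.1375 -0.1384]
 [-0.8     0.1098]
 [ 1.013   0.4735]
 [ 0.6092 -0.3052]]
tip ring: proj of TCP [[233.3448 316.1832]]
```

Call:
move_arm --pt "-30 20 30 -0.1" --pt "-65 42 65 -0.2" --pt "-100 65 100 -0.272" --pt "-130 85 135 -0.272" --pt "-143 93 156 -0.272" --pt "-143 93 156 -0.272" --pt "-143 93 156 -0.272"

```text
time_s: 3.55
position: [0.6235, -0.0426, 0.1209]
tool_rot: [[-0.271, 0.963, -0.0], [0.963, 0.271, 0.0], [0.0, -0.0, -1.0]]
ft_force: [0.8, -0.0, 0.6]
grip_width: 0.0004
```

Run:
```python
from h import *
np.set_printoptions(precision=4,suppress=True)
s,im=snap('wrist','w2');print(s['time_s'],s['position'],s['tool_rot'],s['q'])
cv2.imwrite('pics/w2a.png',cv2.resize(im[60:310,100:420,::-1],None,fx=2.4,fy=2.4,interpolation=cv2.INTER_CUBIC))
for n,z in {'bay_mouth':.03,'catch_pad':.044}.items():
    for r in env.tip_of('wrist',n)[:2]: print(n,round(r['conf'],2),r['point'],atz('wrist',r['point'],z,s))
```

```text
3.55 [ 0.6235 -0.0426  0.1209] [[-0.2709  0.9626 -0.0003]
 [ 0.9626  0.2709  0.0003]
 [ 0.0004 -0.0002 -1.    ]] [-14.7514  33.1515  69.3657   0.0134  77.5017 -30.474 ]
bay_mouth 0.57 [221.5, 241.2] [ 0.5646 -0.0865  0.03  ]
catch_pad 0.7 [201.7, 314.3] [ 0.6227 -0.0463  0.044 ]
```

View pics/w2.png

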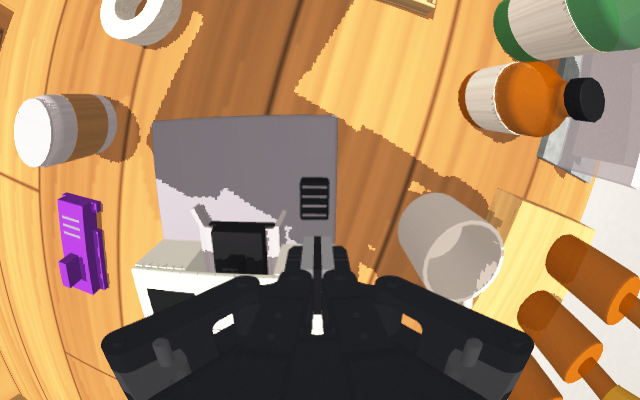

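View pics/w2a.png

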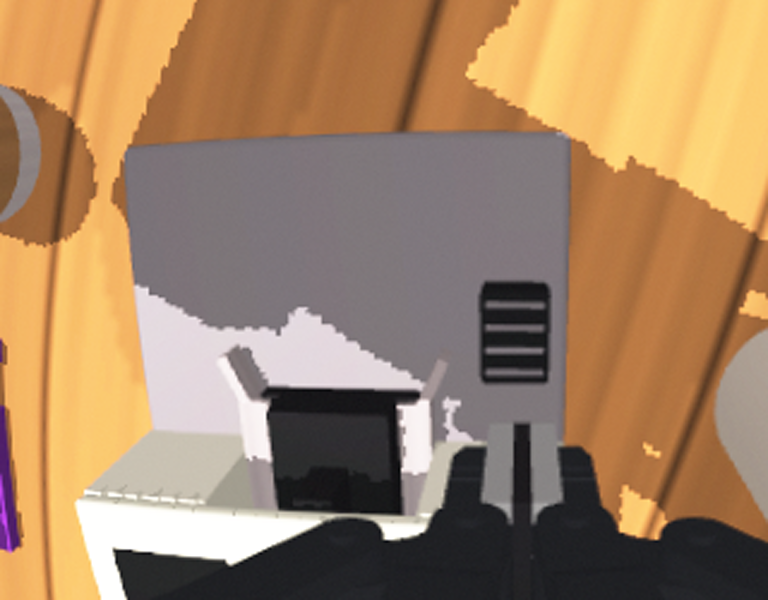

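Run:
```python
from h import *
np.set_printoptions(precision=4,suppress=True)
s=env.observe()
A=lambda x,y:(60+y/2.4,100+x/2.4)
hx=.017;hy=.012
p,r=fit('wrist',[[-.115,-.085,.03],[-.115,.085,.03],[-.045-hx,.066-hy,.044],[-.045-hx,.066+hy,.044],[-.045+hx,.066+hy,.044],[-.045+hx,.066-hy,.044],[-.02,-.022,.056],[-.02,.022,.056]],
 [A(128,150),A(568,133),A(483,284),A(548,284),A(548,382),A(482,381),A(270,404),A(398,404)],s,[.57,-.1,-1.3])
print('printer',p[:2],np.degrees(p[2]));print(r)
R=np.array([[np.cos(p[2]),-np.sin(p[2])],[np.sin(p[2]),np.cos(p[2])]])
for n,q in dict(mouth=(-.02,0),home=(.04,0),pad=(-.045,.066)).items(): print(n,R@q+p[:2])
```

```text
printer [ 0.5723 -0.105 ] -74.17748674499445
[[-0.8446 -2.0703]
 [-1.8259  1.2868]
 [ 0.5695 -0.7308]
 [ 0.539   1.5602]
 [-0.9872  1.1148]
 [-0.5465  0.2817]
 [ 2.7711 -0.6332]
 [ 3.6681 -3.7794]]
mouth [ 0.5668 -0.0858]
home [ 0.5832 -0.1435]
pad [ 0.6235 -0.0438]
```

Call:
move_arm --pt "0 0 35 0" --pt "0 0 65 0" --pt "0 0 76 0" --pt "0 0 80 0" --pt "0 0 84 0" --pt "0 0 85 0" --pt "0 0 85 0" --pt "0 0 85 0" --pt "0 0 85 0" --pt "0 0 85 0" --pt "0 0 85 0"

```text
time_s: 4.8
position: [0.6236, -0.0433, 0.0356]
tool_rot: [[-0.271, 0.963, 0.0], [0.963, 0.271, -0.0], [-0.0, 0.0, -1.0]]
ft_force: [0.0, -0.5, -0.8]
grip_width: -0.0002
```

Run:
```python
from h import *
np.set_printoptions(precision=4,suppress=True)
s,im=snap('wrist','w3');print(s['time_s'],s['position'],s['ft_force'])
```

```text
4.8 [ 0.6236 -0.0433  0.0356] [ 0.0268 -0.5056 -0.8349]
```

View pics/w3.png

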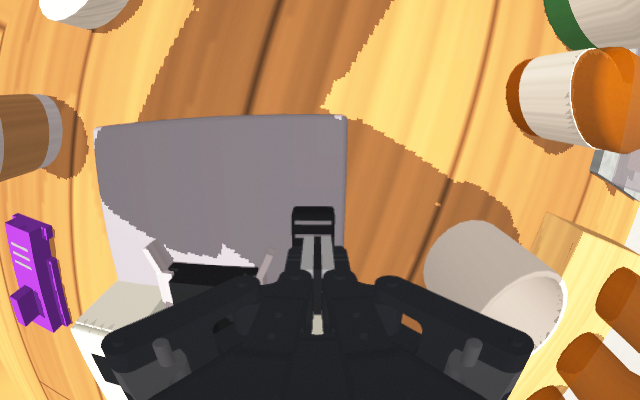

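Run:
```python
from h import *
np.set_printoptions(precision=1,suppress=True)
s=env.observe()
a=np.radians(-74.3);R=np.array([[np.cos(a),-np.sin(a),0],[np.sin(a),np.cos(a),0],[0,0,1]]);t=np.array([.5722,-.105,0])
P=lambda *q:proj('wrist',R@np.array(q)+t,s)[0]
for x in(40,30,-2):
  print(x,P((x-60)/1e3,-.03,.039),P((x-60)/1e3,.022,.056))
for z in(.036,.044): print(z,P(-.062,.054,z),P(-.062,.078,z),P(-.028,.078,z))
im=cv2.imread('pics/w3.png');cv2.imwrite('pics/w3a.png',cv2.resize(im[180:300,100:380],None,fx=2.8,fy=2.8,interpolation=cv2.INTER_CUBIC))
```

```text
40 [268.  170.1] [286.6 238.8]
30 [254.4 167.4] [271.6 236.9]
-2 [207.2 159.5] [217.7 231.2]
0.036 [206.5 294.7] [206.5 336.8] [259.8 335.6]
0.044 [210.8 293.7] [210.9 337.7] [266.  336.3]
```

View pics/w3a.png

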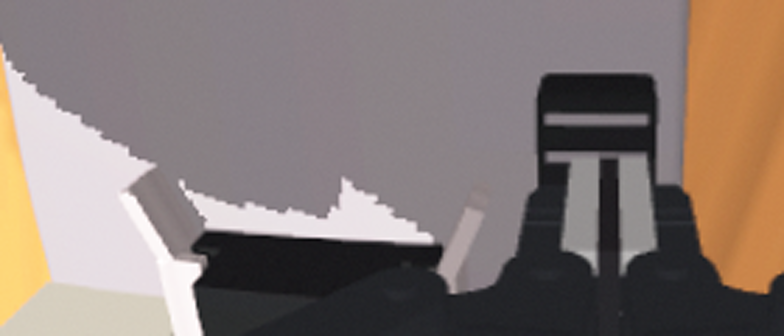

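Call:
move_arm --pt "0 0 1 0" --pt "0 0 2 0" --pt "0 0 2 0"

```text
time_s: 5.15
position: [0.6235, -0.0433, 0.0333]
tool_rot: [[-0.271, 0.963, -0.0], [0.963, 0.271, 0.0], [0.0, -0.0, -1.0]]
ft_force: [0.1, -0.0, 0.0]
grip_width: 0.0001
```

Call:
move_arm --pt "0 0 1 0" --pt "0 0 2 0" --pt "0 0 2 0"

```text
time_s: 5.45
position: [0.6235, -0.0433, 0.0313]
tool_rot: [[-0.271, 0.963, -0.0], [0.963, 0.271, 0.0], [0.0, -0.0, -1.0]]
ft_force: [-0.1, 0.1, 0.6]
grip_width: 0.0
```

Run:
```python
from h import *
s,im=snap('side','s4');s,im2=snap('wrist','w4')
c=im[110:230,260:400,::-1];cv2.imwrite('pics/s4a.png',cv2.resize(c,None,fx=5,fy=5,interpolation=cv2.INTER_CUBIC))
print(proj('side',s['position']),proj('side',[.6235,-.0438,.044]))
```

```text
[[188.37371142 303.53011585]] [[184.8345511  303.41959406]]
```

View pics/s4a.png

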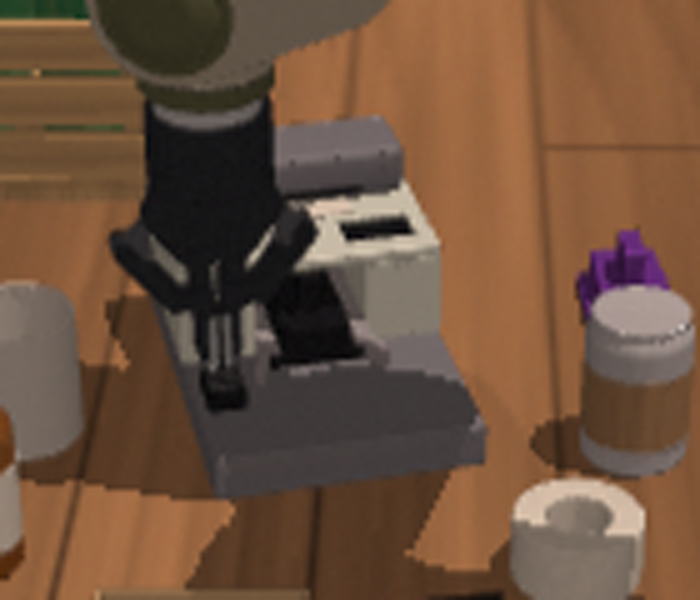

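View pics/w4.png

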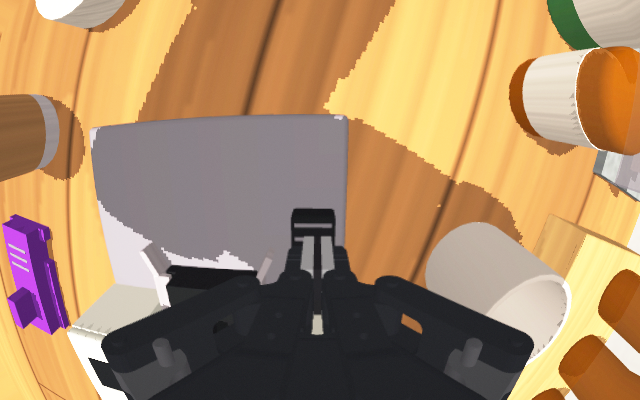

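Call:
move_arm --pt "0 0 1 0" --pt "0 0 2 0" --pt "0 0 2 0"

```text
time_s: 5.85
position: [0.6235, -0.0433, 0.0293]
tool_rot: [[-0.271, 0.963, -0.0], [0.963, 0.271, 0.0], [0.0, -0.0, -1.0]]
ft_force: [0.2, 0.6, -0.4]
grip_width: -0.0003
```

Call:
move_arm --pt "0 0 1 0" --pt "0 0 2 0" --pt "0 0 2 0"

```text
time_s: 6.15
position: [0.6235, -0.0433, 0.0273]
tool_rot: [[-0.271, 0.963, -0.0], [0.963, 0.271, 0.0], [0.0, -0.0, -1.0]]
ft_force: [-0.3, -0.0, 0.1]
grip_width: -0.0002
```

Call:
move_arm --pt "0 0 1 0" --pt "0 0 2 0" --pt "0 0 2 0"

```text
time_s: 6.45
position: [0.6235, -0.0433, 0.0253]
tool_rot: [[-0.271, 0.963, -0.0], [0.963, 0.271, 0.0], [0.0, -0.0, -1.0]]
ft_force: [0.7, -1.1, 0.0]
grip_width: -0.0001
```

Run:
```python
from h import *
s,im=snap('side','s5');s,im2=snap('wrist','w5')
a=cv2.resize(im[160:200,280:330,::-1],None,fx=8,fy=8,interpolation=cv2.INTER_CUBIC)
b=cv2.resize(im2[180:300,240:390,::-1],(400,320),interpolation=cv2.INTER_CUBIC)
cv2.imwrite('pics/s5a.png',np.hstack([a,b]))
print(s['position'],s['ft_force'])
```

```text
[ 0.62357236 -0.04329842  0.02544502] [-0.04844271 -1.36585176 -0.20561572]
```

View pics/s5a.png

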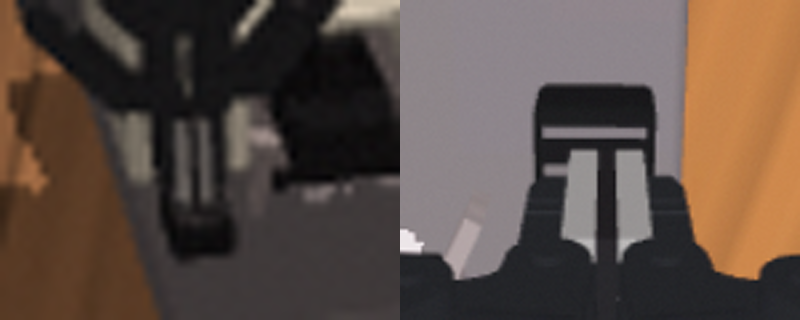

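Run:
```python
from h import *
np.set_printoptions(precision=1,suppress=True)
s=env.observe()
a=np.radians(-74.3);R=np.array([[np.cos(a),-np.sin(a),0],[np.sin(a),np.cos(a),0],[0,0,1]]);t=np.array([.5722,-.105,0])
P=lambda *q:proj('wrist',R@np.array(q)+t,s)[0]
for z in(.026,.03,.036,.044): print(z,P(-.062,.054,z),P(-.062,.078,z))
for z in(.016,.03): print(z,P(-.115,-.085,z),P(-.115,.085,z))
im=cv2.imread('pics/w5.png');cv2.imwrite('pics/w5a.png',cv2.resize(im[90:290,60:380],None,fx=2.5,fy=2.5,interpolation=cv2.INTER_CUBIC))
```

```text
0.026 [206.6 294.8] [206.6 336.9]
0.03 [208.7 294.3] [208.7 337.3]
0.036 [212.1 293.5] [212.1 338. ]
0.044 [217.  292.4] [217. 339.]
0.016 [127.   96.3] [112.4 349.1]
0.03 [128.7  83.7] [112.4 351.9]
```

View pics/w5a.png

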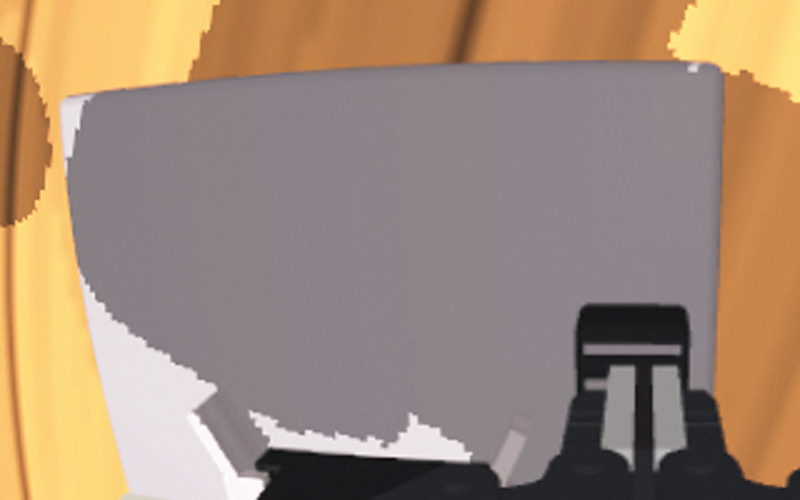

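Call:
move_arm --pt "0 0 1 0" --pt "0 0 2 0" --pt "0 0 3 0" --pt "0 0 3 0"

```text
time_s: 6.95
position: [0.6235, -0.0433, 0.0223]
tool_rot: [[-0.271, 0.963, -0.0], [0.963, 0.271, 0.0], [0.0, -0.0, -1.0]]
ft_force: [-0.1, 0.0, -0.0]
grip_width: -0.0002
```

Call:
move_arm --pt "0 0 1 0" --pt "0 0 2 0" --pt "0 0 3 0" --pt "0 0 3 0"

```text
time_s: 7.35
position: [0.6236, -0.0433, 0.0194]
tool_rot: [[-0.271, 0.963, -0.0], [0.963, 0.271, 0.0], [0.0, -0.0, -1.0]]
ft_force: [-0.4, 0.9, 0.4]
grip_width: -0.0003
```

Run:
```python
from h import *
s,im=snap('side','s6');s,im2=snap('wrist','w6');_,im3=snap('scene','c6')
a=cv2.resize(im[160:200,280:330,::-1],None,fx=8,fy=8,interpolation=cv2.INTER_CUBIC)
b=cv2.resize(im2[180:300,240:390,::-1],(400,320),interpolation=cv2.INTER_CUBIC)
c=cv2.resize(im3[195:255,270:350,::-1],(400,300),interpolation=cv2.INTER_CUBIC)
o=np.zeros((620,800,3),np.uint8);o[:320,:400]=a;o[:320,400:]=b;o[320:,:400]=c
cv2.imwrite('pics/s6a.png',o[:600])
print(s['position'],s['ft_force'],proj('side',s['position']),proj('scene',s['position']))
for z in (.02,.03,.04,.05): print(z,proj('side',[.6236,-.0433,z]),proj('scene',[.6236,-.0433,z]))
```

```text
[ 0.62358578 -0.04329614  0.01945729] [-0.70186571  0.67988816 -0.42365199] [[191.61614914 303.66380548]] [[232.38496098 312.84047915]]
0.02 [[191.46861477 303.65310324]] [[232.25642421 312.84128154]]
0.03 [[188.75345015 303.53732477]] [[229.81372488 312.81763859]]
0.04 [[186.01872408 303.42071216]] [[227.34623587 312.79375571]]
0.05 [[183.26422442 303.30325638]] [[224.85357791 312.76962921]]
```

View pics/s6a.png

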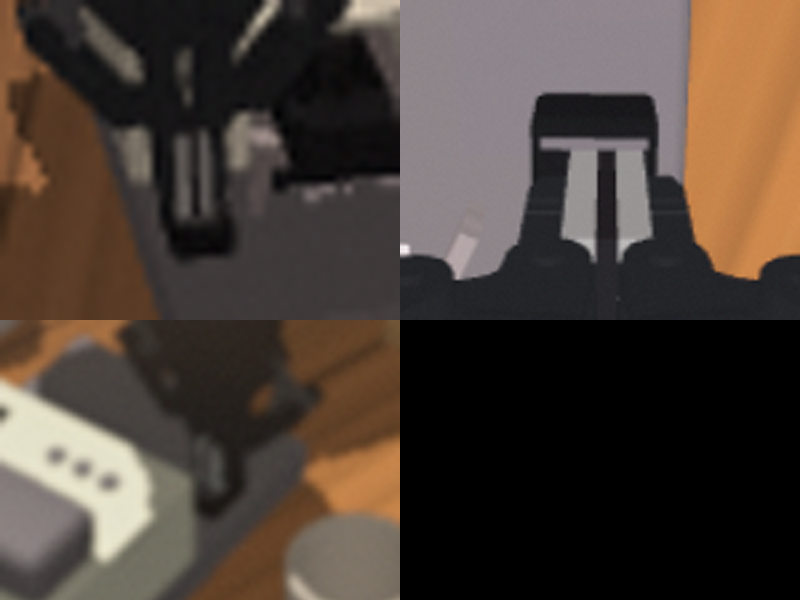

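Call:
move_arm --pt "0 0 1 0" --pt "0 0 2 0" --pt "0 0 3 0" --pt "0 0 3 0"

```text
time_s: 7.9
position: [0.6238, -0.0433, 0.0169]
tool_rot: [[-0.271, 0.963, 0.001], [0.963, 0.271, -0.0], [-0.0, 0.0, -1.0]]
ft_force: [-0.3, 0.0, 4.5]
grip_width: -0.0001
```

Call:
move_arm --pt "0 0 1 0" --pt "0 0 2 0" --pt "0 0 3 0" --pt "0 0 3 0"

```text
time_s: 8.3
position: [0.6238, -0.0433, 0.0139]
tool_rot: [[-0.271, 0.963, 0.001], [0.963, 0.271, -0.0], [-0.0, 0.0, -1.0]]
ft_force: [-0.2, 0.2, 4.9]
grip_width: -0.0
```

Call:
move_arm --pt "0 0 1 0" --pt "0 0 2 0" --pt "0 0 3 0" --pt "0 0 3 0"

```text
time_s: 8.7
position: [0.6239, -0.0434, 0.0112]
tool_rot: [[-0.271, 0.963, 0.001], [0.963, 0.271, -0.0], [-0.001, 0.001, -1.0]]
ft_force: [-1.3, 0.2, 7.5]
grip_width: 0.0002
```

Call:
move_arm --pt "0 0 1 0" --pt "0 0 2 0" --pt "0 0 2 0" --pt "0 0 2 0" --pt "0 0 2 0" --pt "0 0 2 0"

```text
time_s: 9.3
position: [0.6241, -0.0434, 0.0108]
tool_rot: [[-0.271, 0.963, 0.002], [0.963, 0.271, -0.001], [-0.001, 0.002, -1.0]]
ft_force: [-5.6, 0.8, 19.3]
grip_width: 0.0
```

Run:
```python
from h import *
s,im=snap('wrist','w7');print(s['position'],s['ft_force'])
```

```text
[ 0.62410083 -0.04340941  0.01077879] [-5.56868448  0.83142712 19.27171241]
```

View pics/w7.png

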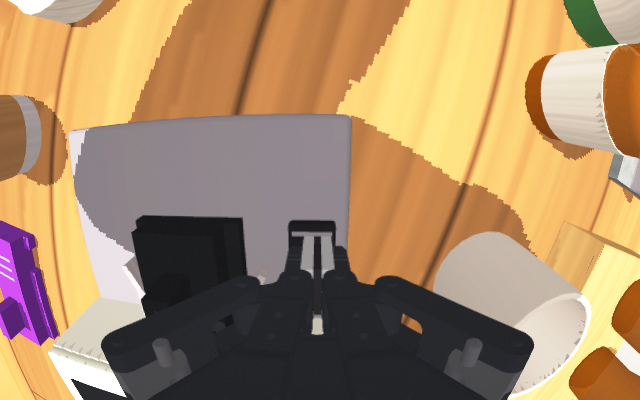

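Call:
move_arm --pt "0 0 -15 0" --pt "0 0 -50 0" --pt "0 0 -85 0" --pt "-10 -33 -85 0" --pt "-20 -67 -85 0" --pt "-20 -67 -85 0" --pt "-20 -67 -85 0" --grip 0

```text
time_s: 10.05
position: [0.5644, -0.0809, 0.0935]
tool_rot: [[-0.27, 0.963, 0.0], [0.963, 0.27, 0.0], [0.0, 0.0, -1.0]]
ft_force: [-0.7, -0.5, 0.2]
grip_width: 0.0854
```

Run:
```python
from h import *
s,im=snap('wrist','w8');_,i2=snap('side','s8');print(s['time_s'],s['position'],s['ft_force'],s['grip_width'])
cv2.imwrite('pics/s8a.png',cv2.resize(i2[110:230,260:400,::-1],None,fx=5,fy=5,interpolation=cv2.INTER_CUBIC))
```

```text
10.05 [ 0.56443749 -0.08093747  0.0934788 ] [-0.67116434 -0.47320132  0.23701377] 0.08539810045972016
```

View pics/w8.png

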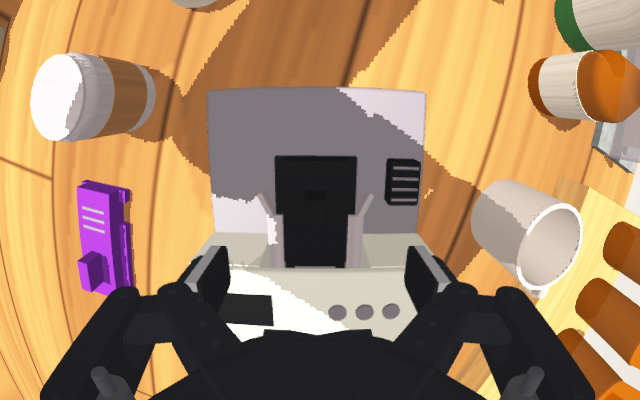

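View pics/s8a.png

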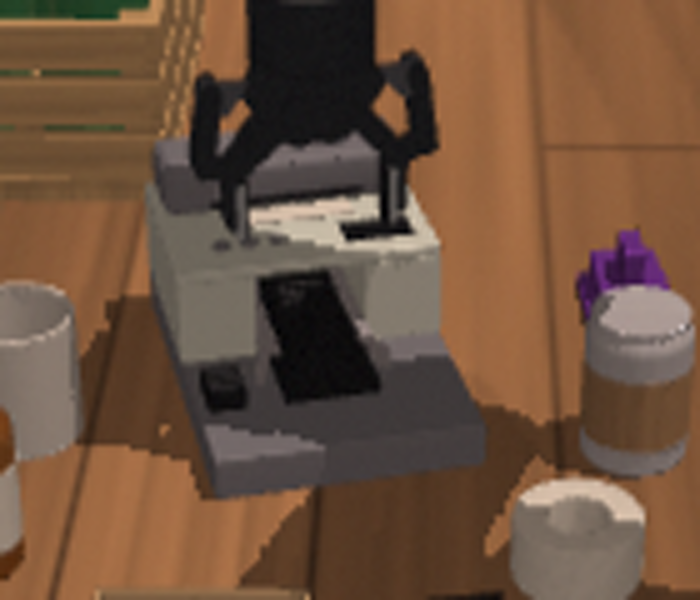

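Run:
```python
from h import *
np.set_printoptions(precision=1,suppress=True)
s=env.observe()
a=np.radians(-74.3);R=np.array([[np.cos(a),-np.sin(a),0],[np.sin(a),np.cos(a),0],[0,0,1]]);t=np.array([.5722,-.105,0])
P=lambda *q:proj('wrist',R@np.array(q)+t,s)[0]
for x in(-.002,.0): 
  print('tailtop',P(x-.06,-.022,.056),P(x-.06,.022,.056),'tong',P(x-.06,-.03,.039),P(x-.06,.03,.039),'rib',P(x-.04,-.007,.082),P(x-.04,.007,.082),P(x-.006,-.007,.082),P(x-.006,.007,.082))
im=cv2.imread('pics/w8.png')[140:280,240:400]
im=np.clip(255*(im/255.)**.45,0,255).astype(np.uint8)
cv2.imwrite('pics/w8a.png',cv2.resize(im,None,fx=4,fy=4,interpolation=cv2.INTER_CUBIC))
```

```text
tailtop [161.6 283.9] [161.6 349.1] tong [158.1 275.5] [158.1 357.6] rib [200.9 304.9] [200.9 328. ] [251.7 305.5] [251.7 327.3]
tailtop [164.5 284. ] [164.6 349.1] tong [160.8 275.5] [160.8 357.6] rib [204.  304.9] [204.1 328. ] [254.5 305.6] [254.5 327.3]
```

View pics/w8a.png

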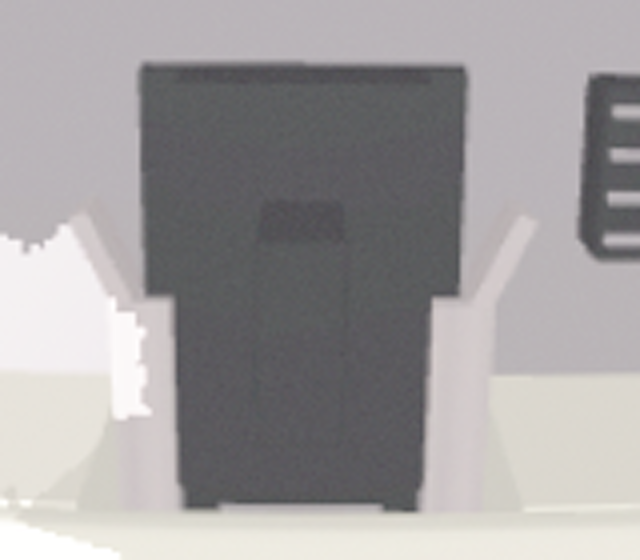

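Call:
move_arm --pt "3 1 30 0" --pt "3 1 50 0" --pt "3 1 58 0" --pt "3 1 58 0"

```text
time_s: 10.55
position: [0.5647, -0.0771, 0.0345]
tool_rot: [[-0.271, 0.963, -0.002], [0.963, 0.271, 0.001], [0.001, -0.002, -1.0]]
ft_force: [-0.8, -0.5, -0.1]
grip_width: 0.0855
```

Call:
move_arm --pt "0 0 0 0" --pt "0 0 0 0" --pt "0 0 0 0" --pt "0 0 0 0" --pt "0 0 0 0" --pt "0 0 0 0" --grip 1 --grip_force 50

```text
time_s: 11.15
position: [0.564, -0.0779, 0.0359]
tool_rot: [[-0.27, 0.963, -0.001], [0.963, 0.27, -0.001], [-0.0, -0.002, -1.0]]
ft_force: [-4.9, -2.0, 3.2]
grip_width: 0.0133
```

Run:
```python
from h import *
s,im=snap('wrist','w9');_,i2=snap('side','s9');print(s['time_s'],s['position'],s['ft_force'],s['grip_width'])
o=np.zeros((400,800,3),np.uint8);o[:,:400]=cv2.resize(i2[140:200,280:340,::-1],(400,400),interpolation=cv2.INTER_CUBIC);o[:,400:]=cv2.resize(im[100:350,190:440,::-1],(400,400))
o=np.clip(255*(o/255.)**.6,0,255).astype(np.uint8)
cv2.imwrite('pics/s9a.png',o)
```

```text
11.15 [ 0.56397669 -0.07791478  0.03587084] [-4.90609124 -1.9895025   3.19969622] 0.013271595204527685
```

View pics/s9a.png

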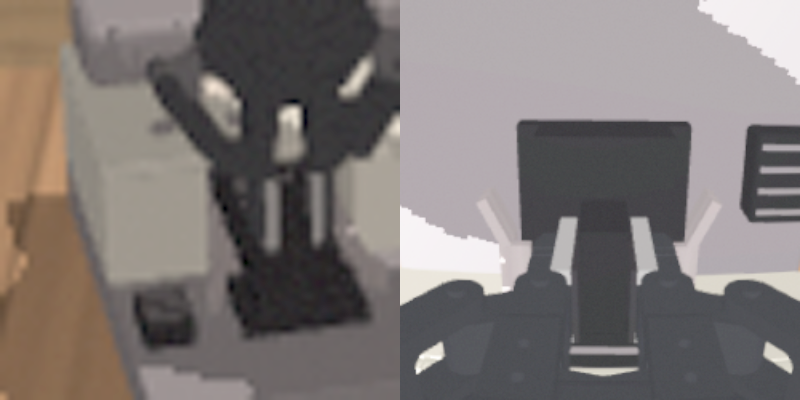

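Call:
move_arm --pt "8 -1 0 0" --pt "22 -1 0 0" --pt "40 -1 0 0" --pt "60 -1 0 0" --pt "80 -1 0 0" --pt "100 -1 0 0" --pt "108 -1 0 0" --pt "108 -1 0 0" --pt "108 -1 -30 0" --pt "108 -1 -70 0" --pt "108 -1 -90 0" --pt "108 -1 -90 0"

```text
time_s: 12.45
position: [0.5355, 0.0258, 0.1275]
tool_rot: [[-0.27, 0.963, 0.004], [0.963, 0.27, -0.001], [-0.002, 0.004, -1.0]]
ft_force: [-1.0, 0.3, -3.7]
grip_width: 0.0126
```

Run:
```python
from h import *
np.set_printoptions(precision=4,suppress=True)
s,im=snap('wrist','w10');_,i2=snap('side','s10');print(s['time_s'],s['position'],s['tool_rot'],s['ft_force'],s['grip_width'])
```

```text
12.45 [0.5355 0.0258 0.1275] [[-0.2702  0.9628  0.0043]
 [ 0.9628  0.2702 -0.0005]
 [-0.0017  0.004  -1.    ]] [-1.0251  0.295  -3.6682] 0.012605003515805036
```

View pics/w10.png

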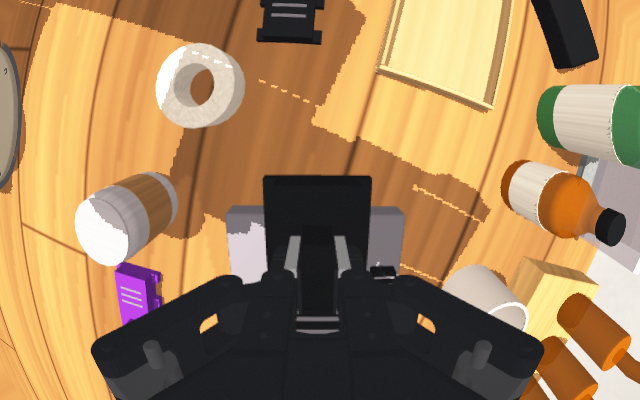

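View pics/s10.png

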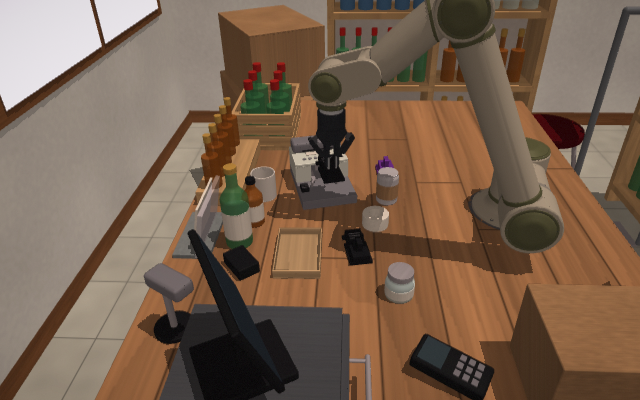

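Call:
move_arm --pt "30 20 0 0.05" --pt "65 44 0 0.12" --pt "100 68 10 0.2" --pt "135 92 25 0.245" --pt "170 116 40 0.245" --pt "200 136 52 0.245" --pt "206 140 60 0.245" --pt "206 140 80 0.245" --pt "206 140 100 0.245" --pt "206 140 110 0.245" --pt "206 140 110 0.245"

```text
time_s: 13.65
position: [0.6122, 0.2615, 0.0129]
tool_rot: [[-0.028, 1.0, -0.005], [1.0, 0.028, -0.001], [-0.001, -0.005, -1.0]]
ft_force: [-0.1, -0.2, -3.0]
grip_width: 0.0128
```

Run:
```python
from h import *
np.set_printoptions(precision=4,suppress=True)
s,im=snap('wrist','w11');_,i2=snap('side','s11');print(s['time_s'],s['position'],s['tool_rot'],s['ft_force'],s['grip_width'])
o=np.zeros((400,800,3),np.uint8);o[:,:400]=cv2.resize(i2[200:290,250:340,::-1],(400,400),interpolation=cv2.INTER_CUBIC);o[:,400:]=cv2.resize(im[50:350,170:470,::-1],(400,400))
cv2.imwrite('pics/s11a.png',o)
```

```text
13.65 [0.6122 0.2615 0.0129] [[-0.0284  0.9996 -0.0051]
 [ 0.9996  0.0284 -0.0012]
 [-0.0011 -0.0051 -1.    ]] [-0.1054 -0.2193 -3.0255] 0.01276466801699359
```

View pics/s11a.png

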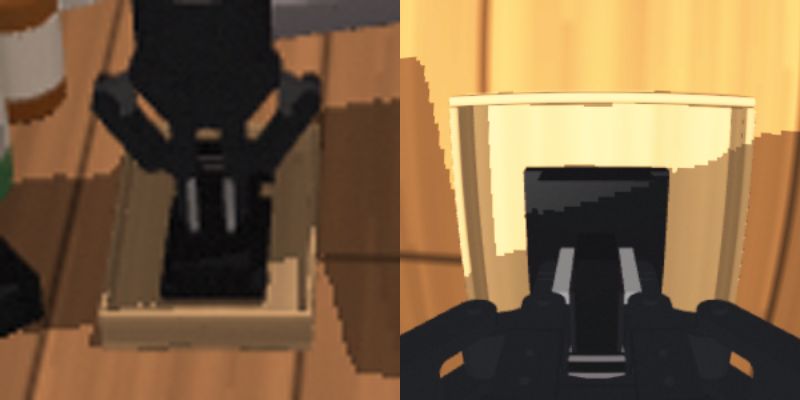

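Call:
move_arm --pt "0 0 2 0" --pt "0 0 3 0" --pt "0 0 3 0"

```text
time_s: 14.05
position: [0.6136, 0.2623, 0.0129]
tool_rot: [[-0.029, 1.0, 0.001], [1.0, 0.029, 0.0], [0.0, 0.001, -1.0]]
ft_force: [-0.2, 0.7, -3.3]
grip_width: 0.0132
```

Call:
move_arm --pt "0 0 0 0" --pt "0 0 0 0" --pt "0 0 0 0" --pt "0 0 0 0" --pt "0 0 -30 0" --pt "0 0 -80 0" --pt "0 0 -120 0" --pt "0 0 -120 0" --grip 0.4

```text
time_s: 14.85
position: [0.616, 0.263, 0.1393]
tool_rot: [[-0.029, 1.0, 0.011], [1.0, 0.029, 0.003], [0.002, 0.012, -1.0]]
ft_force: [1.3, 0.6, -0.3]
grip_width: 0.0513
```

Run:
```python
from h import *
np.set_printoptions(precision=4,suppress=True)
s,im=snap('wrist','w12');_,i2=snap('side','s12');print(s['time_s'],s['position'],s['tool_rot'],s['ft_force'],s['grip_width'])
o=np.zeros((400,800,3),np.uint8);o[:,:400]=cv2.resize(i2[200:290,250:340,::-1],(400,400),interpolation=cv2.INTER_CUBIC);o[:,400:]=cv2.resize(im[50:350,100:400,::-1],(400,400))
cv2.imwrite('pics/s12a.png',o)
```

```text
14.85 [0.616  0.263  0.1393] [[-0.0292  0.9995  0.0115]
 [ 0.9996  0.0292  0.0026]
 [ 0.0023  0.0116 -0.9999]] [ 1.2825  0.5587 -0.3463] 0.051257928526850995
```

View pics/s12a.png

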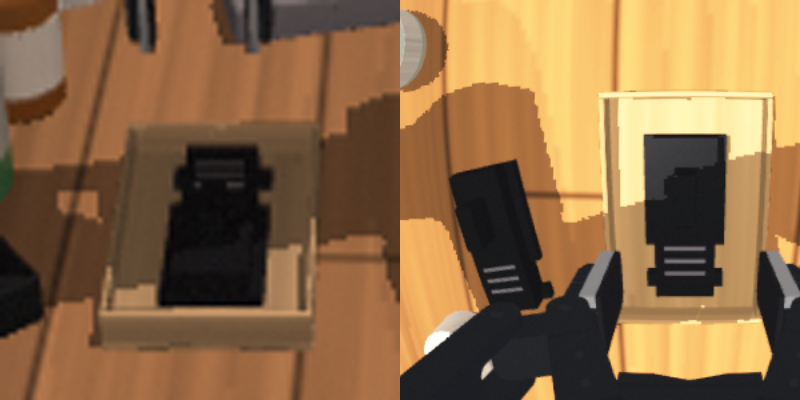

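Call:
move_arm --pt "-5 -40 0 -0.05" --pt "-10 -80 0 -0.1" --pt "-15 -120 0 -0.166" --pt "-22 -150 0 -0.166" --pt "-22 -161 0 -0.166" --pt "-22 -161 0 -0.166" --pt "-22 -161 0 -0.166"

```text
time_s: 15.65
position: [0.4543, 0.2359, 0.1321]
tool_rot: [[-0.194, 0.981, 0.0], [0.981, 0.194, 0.0], [-0.0, 0.0, -1.0]]
ft_force: [0.8, -0.7, 0.2]
grip_width: 0.0512
```

Run:
```python
from h import *
np.set_printoptions(precision=4,suppress=True)
s,im=snap('wrist','w13');print(s['time_s'],s['position'],s['tool_rot'],s['grip_width'])
for n in('fresh_pack','jar'):
    for r in env.tip_of('wrist',n)[:2]: print(n,r['conf'],r['point'],atz('wrist',r['point'],0,s))
print(atz('side',(298,400),0))
o=np.clip(255*(im[60:330,200:480,::-1]/255.)**.5,0,255).astype(np.uint8)
cv2.imwrite('pics/w13a.png',cv2.resize(o,None,fx=2.2,fy=2.2,interpolation=cv2.INTER_CUBIC))
a=np.radians(-78.8);R=np.array([[np.cos(a),-np.sin(a),0],[np.sin(a),np.cos(a),0],[0,0,1]]);t=np.array([.4608,.211,0])
for q in [(-.06,-.022,.026),(-.06,.022,.026),(-.04,-.007,.052),(-.04,.007,.052),(.06,.022,.026),(.06,-.022,.026)]:
    p=proj('wrist',R@np.array(q)+t,s)[0]; print(q,p,((p[1]-200)*2.2,(p[0]-60)*2.2))
```

```text
15.65 [0.4543 0.2359 0.1321] [[-0.1935  0.9811  0.0001]
 [ 0.9811  0.1935  0.    ]
 [-0.      0.0001 -1.    ]] 0.051167621061185005
fresh_pack 0.9 [208.3, 322.3] [0.4652 0.211  0.    ]
jar 0.73 [34.2, 249.5] [0.3612 0.3704 0.    ]
[ 0.3586  0.3887 -0.    ]
(-0.06, -0.022, 0.026) [152.0281 293.5656] (np.float64(205.84430332641202), np.float64(202.46171207343195))
(-0.06, 0.022, 0.026) [152.0244 342.8132] (np.float64(314.18908787943616), np.float64(202.45374926970035))
(-0.04, -0.007, 0.052) [180.0308 309.7962] (np.float64(241.5516479650603), np.float64(264.067676021869))
(-0.04, 0.007, 0.052) [180.026  326.8113] (np.float64(278.98482574846224), np.float64(264.0572897225456))
(0.06, 0.022, 0.026) [271.6389 339.8757] (np.float64(307.72654072761395), np.float64(465.60561394775107))
(0.06, -0.022, 0.026) [271.6794 296.3441] (np.float64(211.95707979531932), np.float64(465.6947313914759))
```

View pics/w13.png

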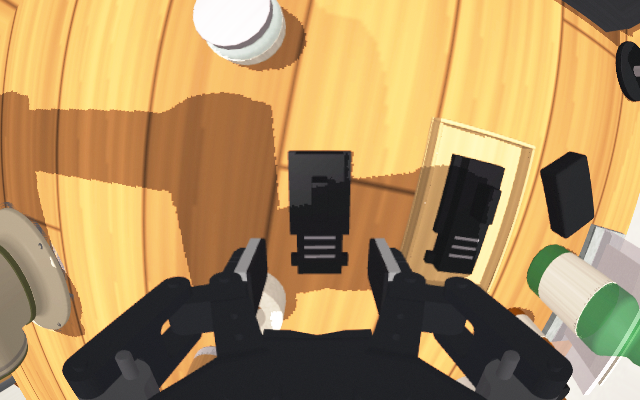

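View pics/w13a.png

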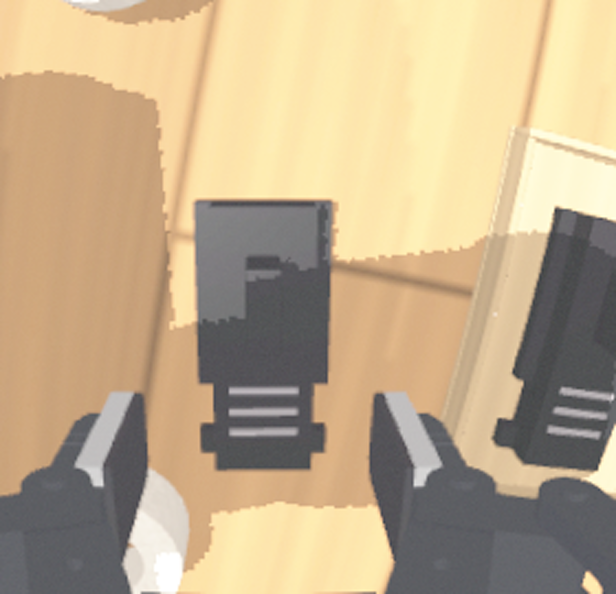

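Call:
move_arm --pt "-1 2 40 0" --pt "-1 2 80 0" --pt "-1 2 110 0" --pt "-1 2 126 0" --pt "-1 2 126 0" --pt "-1 2 126 0"

```text
time_s: 16.4
position: [0.4561, 0.2352, 0.0067]
tool_rot: [[-0.194, 0.981, 0.0], [0.981, 0.194, 0.0], [-0.0, 0.0, -1.0]]
ft_force: [-0.4, 0.2, 0.6]
grip_width: 0.0513
```

Call:
move_arm --pt "0 0 0 0" --pt "0 0 0 0" --pt "0 0 0 0" --pt "0 0 0 0" --pt "0 0 0 0" --pt "0 0 0 0" --grip 1 --grip_force 60

```text
time_s: 17.0
position: [0.4561, 0.2353, 0.0074]
tool_rot: [[-0.194, 0.981, 0.002], [0.981, 0.194, 0.001], [0.0, 0.002, -1.0]]
ft_force: [0.1, 0.9, 6.3]
grip_width: 0.0129
```

Call:
move_arm --pt "0 0 -10 0" --pt "0 0 -40 0" --pt "0 0 -80 0" --pt "0 0 -100 0" --pt "0 0 -100 0" --pt "0 0 -100 0"

```text
time_s: 17.6
position: [0.4547, 0.235, 0.1059]
tool_rot: [[-0.194, 0.981, -0.001], [0.981, 0.194, -0.0], [-0.0, -0.001, -1.0]]
ft_force: [0.0, -0.6, -4.8]
grip_width: 0.0129
```

Run:
```python
from h import *
np.set_printoptions(precision=4,suppress=True)
s,im=snap('wrist','w14');print(s['time_s'],s['position'],s['tool_rot'],s['ft_force'],s['wrist_torque'],s['grip_width'])
o=np.clip(255*(im[120:350,180:460,::-1]/255.)**.5,0,255).astype(np.uint8)
cv2.imwrite('pics/w14a.png',cv2.resize(o,None,fx=2.5,fy=2.5,interpolation=cv2.INTER_CUBIC))
i=cv2.imread('pics/w10.png')
o=np.clip(255*(i[120:350,180:460]/255.)**.5,0,255).astype(np.uint8)
cv2.imwrite('pics/w10a.png',cv2.resize(o,None,fx=2.5,fy=2.5,interpolation=cv2.INTER_CUBIC))
```

```text
17.6 [0.4547 0.235  0.1059] [[-0.1938  0.981  -0.0013]
 [ 0.981   0.1938 -0.0003]
 [-0.     -0.0013 -1.    ]] [ 0.0277 -0.5673 -4.7853] [ 0.1015 -0.0017 -0.032 ] 0.01288789583725158
```

View pics/w14a.png

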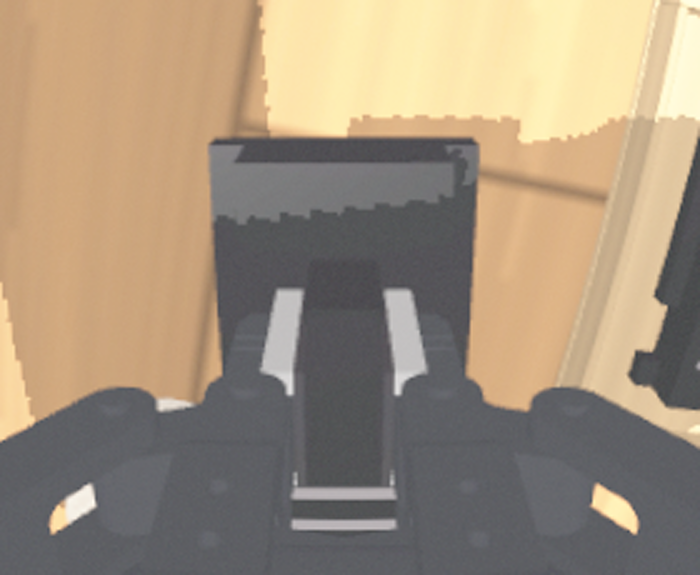

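View pics/w10a.png

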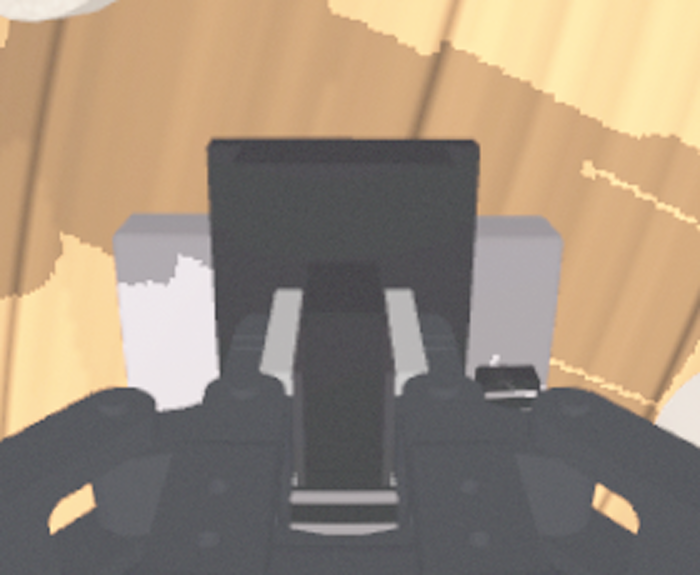

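Call:
move_arm --pt "-30 5 0 -0.02" --pt "-65 11 0 -0.05" --pt "-100 17 0 -0.079" --pt "-140 24 0 -0.079" --pt "-180 31 0 -0.079" --pt "-210 36 10 -0.079" --pt "-222 38 35 -0.079" --pt "-222 38 53 -0.079" --pt "-222 38 53 -0.079" --pt "-222 38 53 -0.079"

```text
time_s: 18.65
position: [0.5352, 0.025, 0.0528]
tool_rot: [[-0.271, 0.963, -0.002], [0.963, 0.271, 0.0], [0.001, -0.002, -1.0]]
ft_force: [1.0, 0.5, -2.4]
grip_width: 0.0125
```

```bash
cat > pr.py <<'E'
from h import *
np.set_printoptions(precision=4,suppress=True)
c,sn=np.cos(np.radians(-74.3)),np.sin(np.radians(-74.3))
def rep():
    s=env.observe();d=s['position'][:2]-[.5722,-.105];r=s['tool_rot']
    x=c*d[0]+sn*d[1];y=-sn*d[0]+c*d[1]
    print('t',s['time_s'],'printer TCP x,y',x*1e3,y*1e3,'z',s['position'][2]*1e3,'pack x',x*1e3+26.3,'yaw err deg',np.degrees(np.arctan2(r[1,0],r[0,0]))-105.7,'tilt',r[2,:2],s['ft_force'],s['wrist_torque'],s['grip_width']);return s
E
python3 -c "
from pr import *
rep();s,im=snap('wrist','w15')"
```

```text
t 18.65 printer TCP x,y -135.13257782206577 -0.49784364500318756 z 52.84315948458411 pack x -108.83257782206577 yaw err deg 0.00871628198444796 tilt [ 0.0011 -0.0021] [ 1.0127  0.5054 -2.4381] [ 0.0521 -0.0087  0.0061] 0.012491557600866445
```

View pics/w15.png

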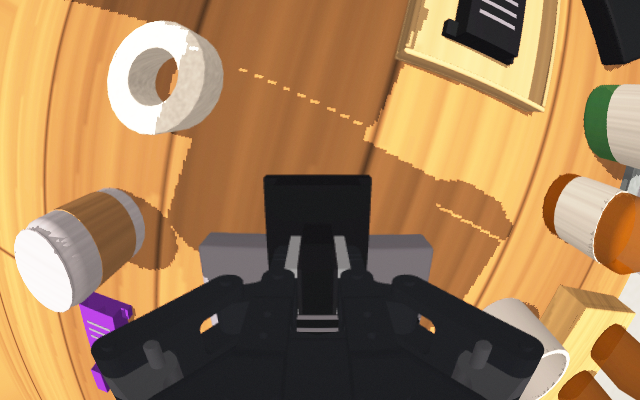

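Well aligned. Lower onto the porch and watch the force.

Call:
move_arm --pt "0 0 8 0" --pt "0 0 13 0" --pt "0 0 15 0" --pt "0 0 15 0" --pt "0 0 15 0"

```text
time_s: 19.2
position: [0.5358, 0.0247, 0.0387]
tool_rot: [[-0.271, 0.963, 0.0], [0.963, 0.271, -0.0], [-0.0, 0.0, -1.0]]
ft_force: [0.4, -0.1, -3.3]
grip_width: 0.0125
```

```bash
python3 -c "
from pr import *
rep()"
```

```text
t 19.2 printer TCP x,y -134.75231948729777 0.02902404284559068 z 38.658925685364906 pack x -108.45231948729777 yaw err deg 0.004674273492156544 tilt [-0.0001  0.0002] [ 0.4133 -0.0674 -3.2557] [ 0.0641 -0.0222 -0.0351] 0.01251988758488434
```

Call:
move_arm --pt "0 0 1 0" --pt "-8 -0.5 1.5 0" --pt "-18 -0.5 1.5 0" --pt "-28 -0.5 1.5 0" --pt "-38 -0.5 1.5 0" --pt "-48 -0.5 1.5 0" --pt "-48 -0.5 1.5 0"

```text
time_s: 19.9
position: [0.5484, -0.0236, 0.0374]
tool_rot: [[-0.269, 0.963, 0.0], [0.963, 0.269, -0.001], [-0.001, -0.0, -1.0]]
ft_force: [-2.6, -4.0, 3.5]
grip_width: 0.0127
```

```bash
python3 -c "
from pr import *
rep();s,im=snap('wrist','w16')
o=np.clip(255*(im[120:350,180:460,::-1]/255.)**.5,0,255).astype(np.uint8)
cv2.imwrite('pics/w16a.png',cv2.resize(o,None,fx=2.5,fy=2.5,interpolation=cv2.INTER_CUBIC))"
```

```text
t 19.9 printer TCP x,y -84.76686598235179 -0.8569322508923463 z 37.431742034856605 pack x -58.46686598235179 yaw err deg -0.08637743240132068 tilt [-0.0008 -0.0002] [-2.6379 -3.9684  3.5045] [-0.4674  0.5407 -0.1332] 0.012707212892127692
```

View pics/w16a.png

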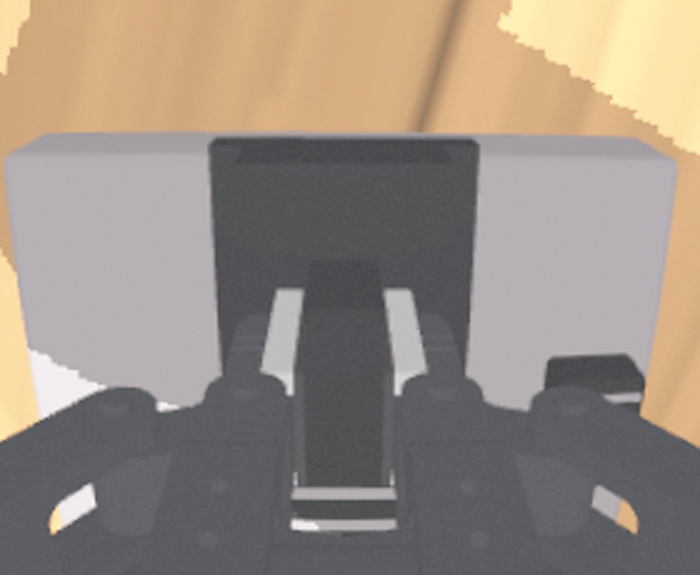

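Call:
move_arm --pt "-10 0 0 0" --pt "-20 0 0 0" --pt "-32 0 0 0" --pt "-44 0 0 0" --pt "-54 0 0 0" --pt "-54 0 0 0"

```text
time_s: 20.55
position: [0.5624, -0.0745, 0.0374]
tool_rot: [[-0.27, 0.963, -0.001], [0.963, 0.27, 0.0], [0.001, -0.001, -1.0]]
ft_force: [-5.2, 0.3, 8.4]
grip_width: 0.0123
```

```bash
python3 -c "
from pr import *
rep();s,im=snap('wrist','w17')
o=np.clip(255*(im[120:350,180:460,::-1]/255.)**.5,0,255).astype(np.uint8)
cv2.imwrite('pics/w17a.png',cv2.resize(o,None,fx=2.5,fy=2.5,interpolation=cv2.INTER_CUBIC))"
```

```text
t 20.55 printer TCP x,y -31.981563616070456 -1.2117396792030288 z 37.430864992581554 pack x -5.681563616070456 yaw err deg -0.06120706973773338 tilt [ 0.0006 -0.001 ] [-5.1784  0.3197  8.4133] [-0.0781  0.9803 -0.2549] 0.012316583868126492
```

View pics/w17a.png

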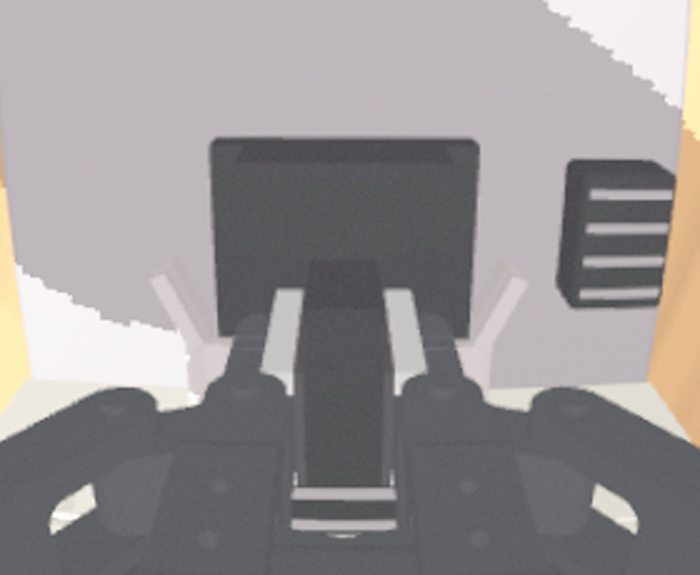

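Call:
move_arm --pt "0 0 0 0" --pt "0 0 0 0" --pt "0 0 0 0" --pt "0 0 0 0" --pt "0 0 -30 0" --pt "0 0 -65 0" --pt "30 0.5 -65 0" --pt "62 0.5 -65 0" --pt "62 0.5 -65 0" --grip 0.4

```text
time_s: 21.5
position: [0.5454, -0.011, 0.1023]
tool_rot: [[-0.274, 0.962, -0.001], [0.962, 0.274, 0.001], [0.001, -0.0, -1.0]]
ft_force: [-0.9, -0.8, 0.9]
grip_width: 0.051
```

Call:
move_arm --pt "0 0 0 0" --pt "0 0 0 0" --pt "0 0 30 0" --pt "0 0 60 0" --pt "0 0 80 0" --pt "0 0 88 0" --pt "0 0 88 0" --grip 1

```text
time_s: 22.2
position: [0.5464, -0.0144, 0.0133]
tool_rot: [[-0.27, 0.963, -0.002], [0.963, 0.27, 0.0], [0.001, -0.001, -1.0]]
ft_force: [-0.6, 0.3, 0.2]
grip_width: -0.0002
```

```bash
python3 -c "
from pr import *
rep();s,im=snap('wrist','w18')
o=np.clip(255*(im[120:350,180:460,::-1]/255.)**.5,0,255).astype(np.uint8)
cv2.imwrite('pics/w18a.png',cv2.resize(o,None,fx=2.5,fy=2.5,interpolation=cv2.INTER_CUBIC))
_,i=snap('side','s18');cv2.imwrite('pics/s18a.png',cv2.resize(i[110:230,260:400,::-1],None,fx=5,fy=5,interpolation=cv2.INTER_CUBIC))"
```

```text
t 22.2 printer TCP x,y -94.2231283023961 -0.3512527883088278 z 13.269146947539333 pack x -67.92312830239611 yaw err deg -0.05066706832585055 tilt [ 0.0008 -0.0015] [-0.6056  0.3268  0.2129] [-0.0106  0.0191 -0.0379] -0.00017354220674394054
```

View pics/w18a.png

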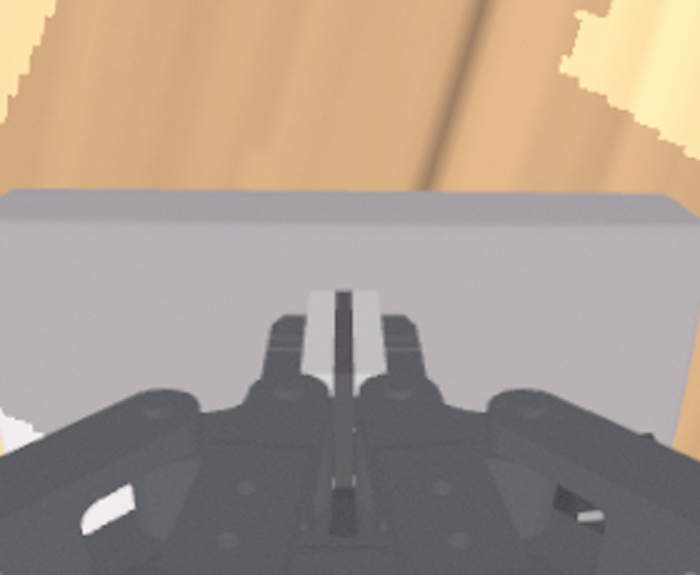

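View pics/s18a.png

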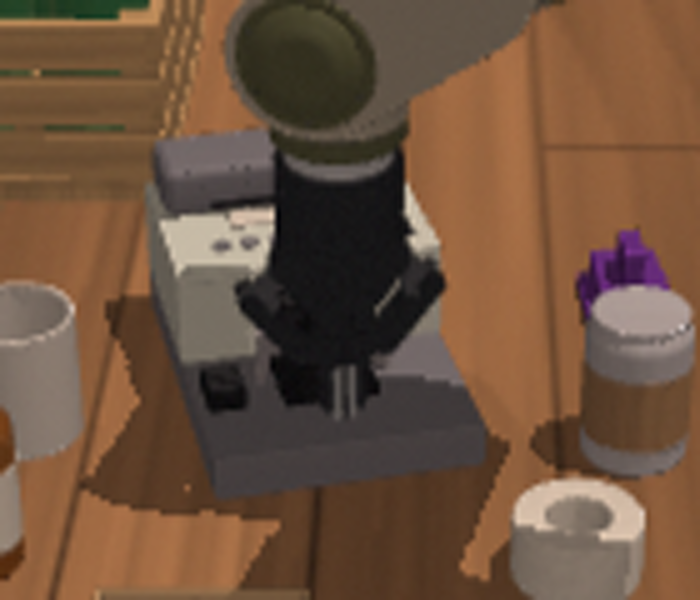

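```bash
python3 -c "
from h import *
for z in (.093,.106,.119,.1315,.145,.166,.18,.19,.2): print(z,proj('side',[.5644,-.0809,z])[0])"
```

```text
0.093 [165.30883066 322.89379977]
0.106 [161.62436797 322.83252367]
0.119 [157.90504911 322.77066788]
0.1315 [154.29544738 322.71063679]
0.145 [150.3598455 322.645184 ]
0.166 [144.15961029 322.54206823]
0.18 [139.97228512 322.47242905]
0.19 [136.9545272  322.42224088]
0.2 [133.91414168 322.37167639]
```

Call:
move_arm --pt "-8 0 -3 0" --pt "-16 0 -3 0" --pt "-26 0 -3 0" --pt "-36 0 -3 0" --pt "-44 0 -3 0" --pt "-50 0 -3 0" --pt "-55 0 -3 0" --pt "-55 0 -3 0"

```text
time_s: 23.1
position: [0.561, -0.0655, 0.0179]
tool_rot: [[-0.27, 0.963, -0.001], [0.963, 0.27, 0.003], [0.003, 0.0, -1.0]]
ft_force: [-2.6, 11.1, 9.1]
grip_width: -0.0001
```

```bash
python3 -c "
from pr import *
rep();s,im=snap('wrist','w19')
o=np.clip(255*(im[120:350,180:460,::-1]/255.)**.5,0,255).astype(np.uint8)
cv2.imwrite('pics/w19a.png',cv2.resize(o,None,fx=2.5,fy=2.5,interpolation=cv2.INTER_CUBIC))"
```

```text
t 23.1 printer TCP x,y -41.08127364382173 -0.051323689285211194 z 17.87876008375545 pack x -14.78127364382173 yaw err deg -0.023416673051883663 tilt [0.0034 0.0003] [-2.6433 11.138   9.0655] [ 1.8549  0.5433 -0.0215] -0.00011024937876686266
```

View pics/w19a.png

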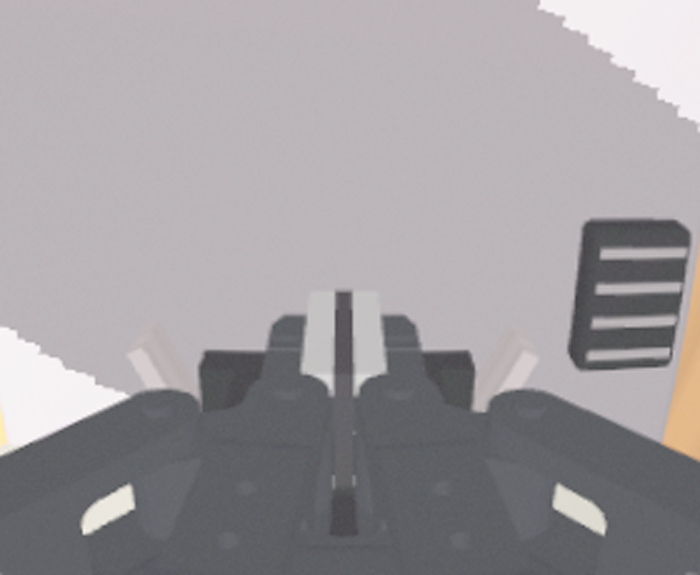

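Call:
move_arm --pt "-3 0 0 0" --pt "-6 0 0 0" --pt "-9 0 0 0" --pt "-9 0 0 0"

```text
time_s: 23.55
position: [0.5632, -0.0734, 0.0179]
tool_rot: [[-0.27, 0.963, -0.001], [0.963, 0.27, 0.004], [0.004, 0.0, -1.0]]
ft_force: [-3.4, 14.4, 10.2]
grip_width: 0.0
```

```bash
python3 -c "
from pr import *
s=rep();s,im=snap('wrist','w20')
o=np.clip(255*(im[120:350,180:460,::-1]/255.)**.5,0,255).astype(np.uint8)
cv2.imwrite('pics/w20a.png',cv2.resize(o,None,fx=2.5,fy=2.5,interpolation=cv2.INTER_CUBIC))
R=np.array([[c,-sn,0],[sn,c,0],[0,0,1]])
for x in(.03,.035,.04,.042):
  for p in ((x-.06,-.03,.039),(x-.06,.03,.039)):
    q=proj('wrist',R@np.array(p)+[.5722,-.105,0],s)[0];print(x,((q[1]-180)*2.5,(q[0]-120)*2.5))
"
```

```text
t 23.55 printer TCP x,y -32.818406764129506 -0.10867627443113259 z 17.912455616612636 pack x -6.518406764129505 yaw err deg -0.012934496103440551 tilt [0.0045 0.0001] [-3.4409 14.3819 10.1718] [2.3274 0.6218 0.0203] 2.155279197773066e-05
0.03 (np.float64(200.06499448354404), np.float64(330.8417292270641))
0.03 (np.float64(481.3238466269465), np.float64(330.92871009158773))
0.035 (np.float64(201.68501704568598), np.float64(351.6274100716552))
0.035 (np.float64(479.742182363242), np.float64(351.72377021087044))
0.04 (np.float64(203.33308066782124), np.float64(371.8639068521398))
0.04 (np.float64(478.13332184817864), np.float64(371.96874750221866))
0.042 (np.float64(203.9988476963255), np.float64(379.8034926745973))
0.042 (np.float64(477.4834405854901), np.float64(379.9114796686749))
```

View pics/w20a.png

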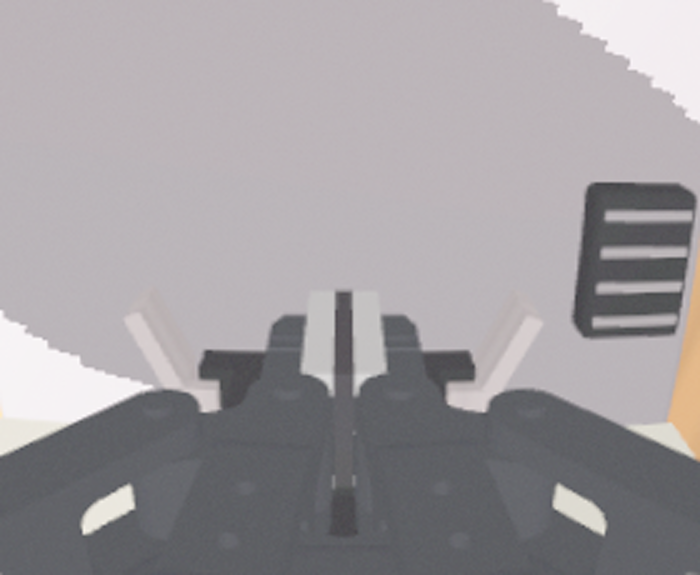

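Call:
move_arm --pt "-2 0 0 0" --pt "-4 0 0 0" --pt "-6 0 0 0" --pt "-7.5 0 0 0" --pt "-7.5 0 0 0"

```text
time_s: 24.1
position: [0.5642, -0.0775, 0.0179]
tool_rot: [[-0.271, 0.963, -0.003], [0.963, 0.271, 0.01], [0.01, -0.001, -1.0]]
ft_force: [-4.3, 29.4, 15.5]
grip_width: 0.0003
```

```bash
cat > chk.py <<'E'
from pr import *
import sys
n=sys.argv[1]
s=rep();s,im=snap('wrist',n)
o=np.clip(255*(im[120:350,180:460,::-1]/255.)**.5,0,255).astype(np.uint8)
cv2.imwrite(f'pics/{n}a.png',cv2.resize(o,None,fx=2.5,fy=2.5,interpolation=cv2.INTER_CUBIC))
R=np.array([[c,-sn,0],[sn,c,0],[0,0,1]])
for x in(-.002,.03,.035,.04,.042):
  for p in ((x-.06,-.03,.039),(x-.06,.03,.039)):
    q=proj('wrist',R@np.array(p)+[.5722,-.105,0],s)[0];print(x,((q[1]-180)*2.5,(q[0]-120)*2.5))
for z in(.036,.044):
    for a in (-.062,-.028):
        for b in(.054,.078):
            q=proj('wrist',R@np.array((a,b,z))+[.5722,-.105,0],s)[0];print('pad',z,a,b,((q[1]-180)*2.5,(q[0]-120)*2.5))
E
python3 chk.py w21
```

```text
t 24.1 printer TCP x,y -28.67185523194804 -0.21629576851668 z 17.901610092893996 pack x -2.3718552319480395 yaw err deg 0.0002712209206947591 tilt [ 0.0101 -0.0007] [-4.2871 29.3643 15.4594] [4.7953 0.8844 0.0117] 0.00031402086417813544
-0.002 (np.float64(190.43214407798231), np.float64(164.76762713141426))
-0.002 (np.float64(491.74476064229253), np.float64(164.8875607522882))
0.03 (np.float64(199.15571900330193), np.float64(312.6544662447542))
0.03 (np.float64(483.0915379094486), np.float64(312.86781752335975))
0.035 (np.float64(200.71455605016297), np.float64(333.95728212555696))
0.035 (np.float64(481.5486109776026), np.float64(334.18140376452993))
0.04 (np.float64(202.3079965937481), np.float64(354.72262163846295))
0.04 (np.float64(479.97212237230514), np.float64(354.95647055600034))
0.042 (np.float64(202.95369574883296), np.float64(362.87621697633))
0.042 (np.float64(479.33347275023084), np.float64(363.11366989265395))
pad 0.036 -0.062 0.054 (np.float64(600.6121210183438), np.float64(162.50738521987387))
pad 0.036 -0.062 0.078 (np.float64(702.160587847671), np.float64(163.7867489050742))
pad 0.036 -0.028 0.054 (np.float64(585.8026068753855), np.float64(313.07774271594695))
pad 0.036 -0.028 0.078 (np.float64(682.9231171766528), np.float64(309.254724611234))
pad 0.044 -0.062 0.054 (np.float64(613.1360497601144), np.float64(171.44559435162648))
pad 0.044 -0.062 0.078 (np.float64(718.314742758628), np.float64(172.4785881172913))
pad 0.044 -0.028 0.054 (np.float64(596.4371832549284), np.float64(328.1265164617466))
pad 0.044 -0.028 0.078 (np.float64(696.8333288147401), np.float64(323.45477001581025))
```

View pics/w21a.png

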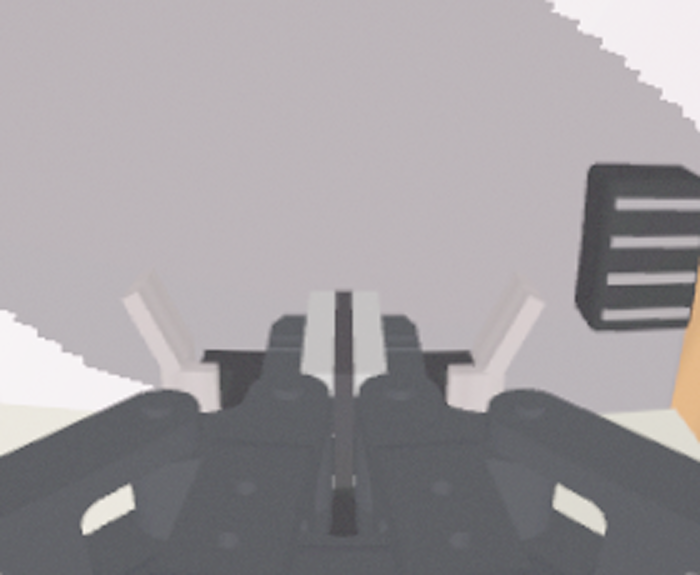

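Call:
move_arm --pt "2 0 0 0" --pt "6 0 0 0" --pt "15 0 0 0" --pt "25 0 0 0" --pt "25 0 0 0"

```text
time_s: 24.65
position: [0.5587, -0.0578, 0.017]
tool_rot: [[-0.271, 0.962, -0.001], [0.962, 0.271, 0.0], [0.0, -0.0, -1.0]]
ft_force: [-0.6, 0.0, -0.4]
grip_width: -0.0001
```

```bash
python3 chk.py w22
```

```text
t 24.65 printer TCP x,y -49.14025258435756 -0.24804007083260687 z 16.98843544747443 pack x -22.84025258435756 yaw err deg 0.04525164511524338 tilt [ 0.0003 -0.0005] [-0.5619  0.0088 -0.433 ] [-0.0511 -0.0002  0.0076] -0.00013276101174085008
-0.002 (np.float64(195.08474918085568), np.float64(264.1109322676118))
-0.002 (np.float64(487.5121308766464), np.float64(264.4861907658184))
0.03 (np.float64(205.3548826523422), np.float64(398.7470409163212))
0.03 (np.float64(477.10308480209574), np.float64(399.14761669652864))
0.035 (np.float64(207.05198396106823), np.float64(417.7196173324937))
0.035 (np.float64(475.3905104050426), np.float64(418.1214459725039))
0.04 (np.float64(208.75866598150836), np.float64(436.12945678107735))
0.04 (np.float64(473.66981517841555), np.float64(436.5319130079722))
0.042 (np.float64(209.44297732738022), np.float64(443.3368133290737))
0.042 (np.float64(472.9802888091409), np.float64(443.7393553020961))
pad 0.036 -0.062 0.054 (np.float64(593.7384242098756), np.float64(257.9838488413652))
pad 0.036 -0.062 0.078 (np.float64(693.1534381980398), np.float64(255.92285362940103))
pad 0.036 -0.028 0.054 (np.float64(575.991424750855), np.float64(395.8790093944887))
pad 0.036 -0.028 0.078 (np.float64(670.056603063857), np.float64(389.91567381794414))
pad 0.044 -0.062 0.054 (np.float64(605.259496902394), np.float64(271.45499204776456))
pad 0.044 -0.062 0.078 (np.float64(708.1056156876105), np.float64(268.6992546124095))
pad 0.044 -0.028 0.054 (np.float64(585.383710892715), np.float64(413.7628820397683))
pad 0.044 -0.028 0.078 (np.float64(682.4560217782991), np.float64(406.7728724522962))
```

View pics/w22a.png

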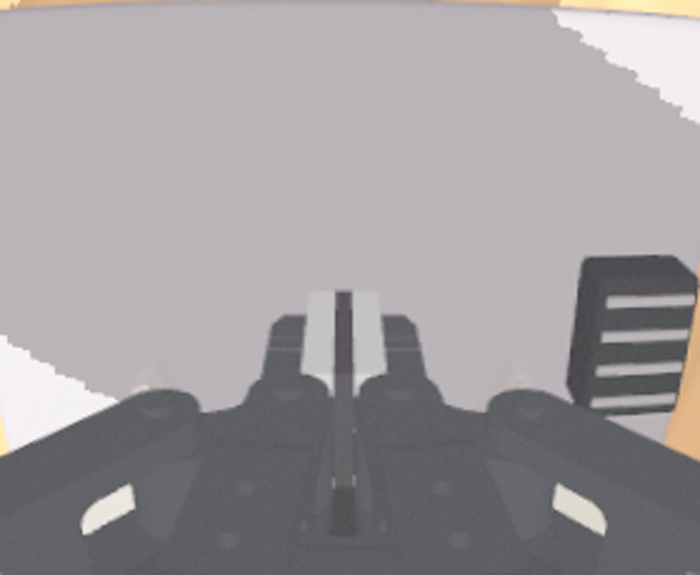

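Call:
move_arm --pt "20 0 -20 0" --pt "30 0 -60 0" --pt "20 0 -100 0" --pt "0 40 -104 0" --pt "-15 65 -104 0" --pt "-15 65 -104 0" --pt "-15 65 -104 0"

```text
time_s: 25.4
position: [0.6255, -0.0557, 0.1204]
tool_rot: [[-0.27, 0.963, -0.001], [0.963, 0.27, 0.0], [0.0, -0.001, -1.0]]
ft_force: [-0.1, -0.1, 0.4]
grip_width: -0.0002
```

Run:
```python
from pr import *
s=rep();s,im=snap('wrist','w23')
a=cv2.imread('pics/w2.png');o=np.vstack([a[180:300,180:400],im[180:300,180:400,::-1]])
o=np.clip(255*(o/255.)**.6,0,255).astype(np.uint8)
cv2.imwrite('pics/w23a.png',cv2.resize(o,None,fx=2.5,fy=2.5,interpolation=cv2.INTER_CUBIC))
print(s['position'])
_,i=snap('side','s23');_,i=snap('scene','c23')
R=np.array([[c,-sn,0],[sn,c,0],[0,0,1]])
for x in(.03,.036,.038,.04,.042):
  for p in ((x-.06,-.03,.039),(x-.06,.03,.039)):
    q=proj('wrist',R@np.array(p)+[.5722,-.105,0],s)[0];print(x,((q[1]-180)*2.5,(q[0]-180)*2.5+300))
```

```text
t 25.4 printer TCP x,y -33.00064811244009 64.63194979253349 z 120.37462104380973 pack x -6.7006481124400885 yaw err deg -0.01831670693717058 tilt [ 0.0005 -0.001 ] [-0.0943 -0.1413  0.3519] [-0.0198  0.0324  0.0102] -0.0002062583557068204
[ 0.6255 -0.0557  0.1204]
0.03 (np.float64(71.62514491639143), np.float64(349.37934843888434))
0.03 (np.float64(238.94714030929663), np.float64(349.56041415814815))
0.036 (np.float64(73.23076595468336), np.float64(365.72132897721735))
0.036 (np.float64(239.6071657447787), np.float64(366.4965666283424))
0.038 (np.float64(73.77906532206026), np.float64(371.12408035949386))
0.038 (np.float64(239.83250293706334), np.float64(372.0923096818933))
0.04 (np.float64(74.3336716450495), np.float64(376.5039086097588))
0.04 (np.float64(240.06039672126576), np.float64(377.6625342785859))
0.042 (np.float64(74.89444065377327), np.float64(381.8604500249796))
0.042 (np.float64(240.29078224220186), np.float64(383.20684303957466))
```

View pics/w23a.png

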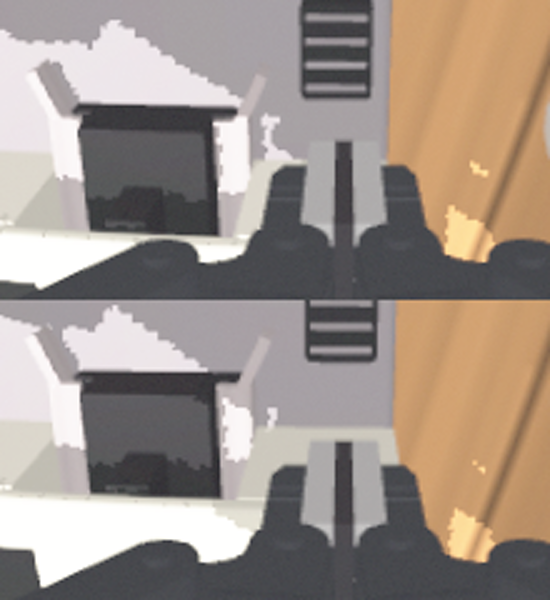

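View pics/s23.png

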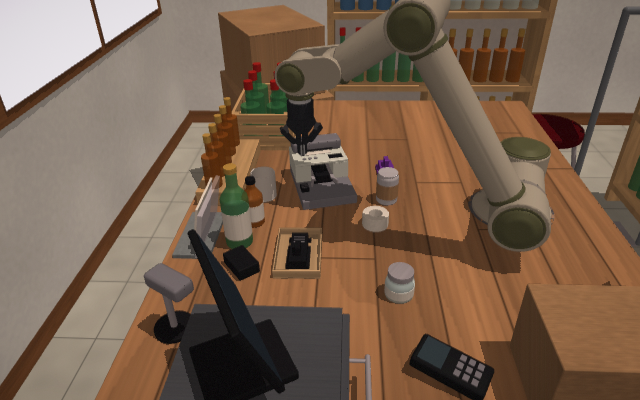

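```bash
python3 -c "
from rig import env
print(env.close_job(),env.observe()['time_s'])"
```

```text
the job is handed in; nothing more can be done
the job is handed in; nothing more can be done
```

The battery is changed and the job is handed in, at about 25.5 s of the 67 s allowed. I pressed the catch, drew the spent pack off its rails and laid it flat, rib up, in the tray. Then I slid the fresh pack in leading end first and pushed it home by its tail with about 30 N.

Last checks:
- **Fresh pack:** in the wrist picture its tail sits at printer x about 39 mm, in the same place relative to the rails as the spent pack did when latched. It stayed in when I drew back, so the ejector did not push it out, and the catch pad looks fully up.
- **Spent pack:** it lies flat, rib up and well inside the tray walls in the pictures.
- **Bystanders and arm:** the bystanders look unmoved in the side picture, and the arm is clear of everything with near-zero force.

One thing disagreed with the description. The shut fingertips ended about 25 mm short of the reported TCP, so my first press stopped above the catch pad. I lowered in small steps until the force rose, and used that offset for the rest of the job.

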